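# Plug the blow-off nozzle into the bench air outlet

## Robot

A 6-joint arm with a two-finger parallel gripper is mounted at the origin on the work surface. World frame = base frame: x ahead of the robot, y to its left, z up, the work surface at z = 0. Lengths are in m, angles in rad, forces in N, time in s.
With the tool pointing down it reaches from about 0.25 to 0.725 m from the base axis. Payload 9.7 kg.
Tool frame: the origin (TCP) lies at the very end of the fingers, on their centre line; the grasp point (between the pads) lies 19 mm behind it (arm.grip_depth is the distance from the TCP to the grasp point, in m); z points along the fingers, y is the direction in which the jaws open and shut (so a half turn about z gives the same grasp; the last joint's range is limited). The gripper opens to 85 mm and grips with 20 to 120 N. Pads are 22 mm wide; open, the fingers measure 114 mm over their backs; the gripper's body (76 mm by 85 mm) begins 54 mm behind the grasp point. The pads swing forward as they close: fully open they stand 13 mm farther back than shut.
Start: joints at [1.335, 0.087, 0.176, 1.66, 0, 1.571], TCP at [0.128, 0.535, 0.231] pointing down, gripper open.
Joint ranges: [-3.13, 3.13], [-0.85, 1.81], [-1.15, 1.24], [-2.2, 2.28], [-1.44, 1.52], [-3.14, 3.14]. Speed limits (rad/s): [2.22, 2.22, 2.57, 3.14, 3.14, 3.14].

## Interface

Orientations are given as [roll, pitch, yaw] about the fixed x, y, z axes, in that order (R = Rz(yaw) Ry(pitch) Rx(roll)).
In Python, from cell import arm, eyes, finish_job gives the robot as it stands.
- The arm moves only by the tool drive_tool, never from a script. Its argument "deltas" is a list of rows, each an object of numbers: "dx", "dy", "dz": the shift along the world's x, y, z in cm; "twist": the turn about the world's z in degrees; "claw": the opening, from 0 (shut) to 1 (fully open). In form: [{"dx": .., "dy": .., "dz": .., "twist": .., "claw": ..}, ...]. A call has 1 to 8 rows; each row shifts and turns the commanded pose from where the row before left it; what a row does not reach is not made up. A row lasts 1/12 s, in which the tool goes at most 41.7 mm and 7.16 degrees, less where a joint would pass 70% of its speed; a pose out of reach is approached as far as the arm can. A call is refused whole if a number of a shift passes 4.17 or a number of a turn 7.16, either way. A call with a gripper value outside its range is refused whole. The fingers move at their own pace and stop on an object; "grip_force" is the grip in N (left out, the last holds). Time passes only in rows, so rows that do not move let the fingers close. It gives the time, the measured TCP pose, the force and the opening at its end, in the units of the state.
- arm.observe(): the state, without advancing time (a new reading comes with each control period).
- eyes.grab_frame(name): name is "scene" or "top" or "wrist"; returns the picture (384x512x3 uint8, blue, green, red); there is no depth.
- eyes.calibration(name): a dict with "mtx" (3x3 intrinsics, pixels), "position" and "orientation" of the camera in the world; the wrist camera has in their place "mount" (4x4, takes a point from camera to tool coordinates, whose origin is the TCP and whose axes are the flange's). Camera axes: x right, y down, z forward; pixel columns grow to the right and rows downward; lengths in m; the calibration is good to about 2 mm. The wrist camera is an equidistant fisheye: a pixel r from the principal point sees the ray r / f radians off the axis. A picture is of the moment at which its call begins: read the wrist's pose just before it. calibration takes no time and is no camera call.
- finish_job(): hands the job in, once; it reports no verdict.
Trained networks look in the newest picture that a camera, given by its name, has taken for a name from the list of things; names that differ only in an ending like _2 or _b are one class to them, and where a whole thing is asked for, a point or a joint stands for the part that bears it (a point fixed in the world has none). Each returns a list of dicts, best first, with "confidence" (0 to 1); they miss things now and then, are a little off and sometimes report something else, mostly with a low value. They report only what shows in the picture. A call takes as long as a camera call. They do not tell look-alikes from the thing itself.
- eyes.recognise(camera, thing): "extent" ([left, top, right, bottom] in pixels, round what is visible of it).
- eyes.trace(camera, thing): "region" (384x512 bool, what is visible of it) and "extent" ([left, top, right, bottom] in pixels, round what is visible of it).
- eyes.pinpoint(camera, thing): "at" ([column, row] in pixels: a listed point, or the origin of a listed thing).
The state is a dict: "t": time; "joint_positions": joint angles; "joint_velocities": joint speeds; "effort": joint torques, N m; "eef_pos": TCP position; "tool_rot": TCP orientation; "contact_force": force on the tool from outside, world axes, zero at the start; "wrist_torque": the same for the moment, N m; "width": finger opening in m.
Only numpy, scipy, OpenCV 4.12 (cv2) and the standard library are available. Lean on these libraries where they do the work, as an engineer would, in place of code of your own. Each camera call takes 0.05 s, during which the arm holds its last target.

## Task

Take the brass nozzle with the yellow grip out of the wooden rack and push it foot down into the blue-ringed push-in air outlet, past the springy grip inside, until it is fully home; feel for the mouth of the outlet and do not ram it. Only then swing the red-knobbed valve lever all the way over to turn the air on, and let go. Leave the black nozzle in the rack and the pottery around alone.

Things in the scene. Friction and masses are not known exactly. Their poses are not given: they have to be found in the camera images.
- nozzle_grip (a point): Centre of the grip of the loose brass nozzle (0.12 kg): a yellow square block 24 x 24 mm, 34 mm tall, the part to grasp (its flat sides face the x and y axes of this frame; z is up along the nozzle). The nozzle is 92 mm tall: its cone ends 30 mm above this point, its foot 62 mm below it. It stands upright in one of the rack's two holes.
- rack: Wooden rack fixed on the bench, 70 mm (its x) x 170 mm (its y) x 30 mm tall; origin at the centre of its underside. Two holes 22 mm wide and 24 mm deep at y = -45 and +45 mm; a nozzle stands loosely in each.
- nozzle_foot (a point): Centre of the nozzle's foot, its lowest point; z points up along the nozzle. The foot is a brass collar 16 mm in diameter and 7 mm tall (its lower edge broken by 0.5 mm), tapering in the next 3 mm to an 11 mm tube which runs up to the grip.
- spare_grip (a point): Centre of the grip of the other nozzle, black with dark steel: same sizes, no tapering collar; stands in the rack's other hole. Must stay there.
- air_block: Grey air block fixed on the bench, 110 mm (its x) x 230 mm (its y) x 30 mm tall; origin at the centre of its underside. On its top it carries the push-in outlet at y = -50 mm and the valve with its lever at y = +55 mm.
- fitting_pivot (a point): Swivel axis of the push-in outlet at the height of its mouth, 66 mm above the bench; z up. The outlet is a square steel block, 46 x 46 x 36 mm, with a blue 34 mm ring (1 mm, paint only) round its mouth. It sits on a stiff eccentric swivel (0.08 N m): the bore's centre lies 6 mm from this point in a horizontal direction that is not measured and must be seen or felt for.
- fitting_stop (a point): Point on the swivel axis at the height of the flat stop in the bore, 32 mm below the mouth (the bore's centre is 6 mm off, as at the mouth). The bore is vertical, 18 mm wide, square-edged. Four spring jaws resist the foot from about 17 mm depth with some 5 to 15 N; past them they snap in over its collar and hold it. Home: foot on the stop. Keep contact below about 30 N.
- valve (a joint): Angle of the valve lever: near 0 closed (leaning towards the block's -x), 1.0 rad fully open (leaning towards the block's +x); it stays where it is left and takes about 1 to 2 N at its knob.
- valve_tip (a point): Centre of the red ball knob (26 mm in diameter) at the end of the valve lever, 55 mm from the lever's axis, which runs along the block's y, 52 mm above the bench at block x = 0, y = +55 mm. The rod is 10 mm thick. The valve's housing (70 mm along the block's x, 50 mm along y) reaches 55 mm above the bench, at x = 0 up to 65 mm.
- bowl_mid (a point): Middle of a loose terracotta bowl, 110 mm wide, 55 mm tall. Leave alone.
- jar_mid (a point): Middle of a loose blue glaze jar, 70 mm wide, 100 mm tall. Leave alone.
- vase_mid (a point): Middle of a loose grey clay pot, 116 mm wide, 100 mm tall. Leave alone.
There are look-alikes about, which are no part of the job. What is shaped like the part that bears nozzle_grip but white is not meant.

How it is judged:
By the outcome, as a careful person would: the job done as asked, in the order asked, and still so for the second after the job is handed in, with the robot touching nothing.
It also fails if it takes over 72 s, if anything falls off the work surface, if the arm or the gripper's body presses on something with over 40 N, if the wrist force passes 120 N, or if a joint passes its speed limit or range.

## Working session

There is one attempt and no reset: what is moved stays moved. The work goes in short steps, Python scripts to look and compute and a tool call to move; the robot and the scene stay as the last step left them, time stands still between calls to the robot, and variables do not carry over. Pictures are saved under pics/ and viewed, and the job is handed in when it is done.

Besides the shell and the picture viewer there is one more tool, called after ">>>" by a JSON object that holds its "method" and its "body", one argument or row to a line. drive_tool: Moves the arm, as the interface text tells. Its arguments: {"type":"object","properties":{"deltas":{"type":"array","items":{"type":"object","properties":{"dx":{"type":"number"},"dy":{"type":"number"},"dz":{"type":"number"},"twist":{"type":"number"},"claw":{"type":"number"}}}},"grip_force":{"type":"number"}},"required":["deltas"]}

```bash
mkdir -p pics; ls; cat > h.py <<'E'
import numpy as np, cv2
from cell import arm, eyes, finish_job
from scipy.spatial.transform import Rotation as R
def save(n,f):
    im=eyes.grab_frame(n); cv2.imwrite('pics/'+f+'.png',im); return im
E
python3 - <<'E'
from h import *
print(arm.observe())
for n in ('scene','top','wrist'):
    c=eyes.calibration(n); print(n,c)
    save(n,n+'0')
E
```

```text
pics
{'t': 0.0, 'joint_positions': array([1.33503461e+00, 8.74395279e-02, 1.75143993e-01, 1.65979839e+00,
       3.82075775e-05, 1.57078271e+00]), 'joint_velocities': array([-0.00116543,  0.00070639, -0.00051188, -0.00037245, -0.00100405,
       -0.00047645]), 'effort': array([-4.33082814e-04, -5.20390999e+01,  4.64798570e+01,  1.65965891e-02,
       -1.21334720e-04, -5.36212610e-06]), 'eef_pos': array([0.12840751, 0.53456738, 0.23059942]), 'tool_rot': array([-3.14029506e+00, -3.82252186e-05,  2.90584451e+00]), 'contact_force': array([-0.17379679, -0.85557014, -0.82974579]), 'wrist_torque': array([ 0.02252503, -0.05116996,  0.01741286]), 'width': 0.08541086161831993}
scene {'mtx': array([[353.24346122,   0.        , 259.88228196],
       [  0.        , 353.24346122, 188.38554405],
       [  0.        ,   0.        ,   1.        ]]), 'position': array([0.95596526, 0.39659974, 0.60917136]), 'orientation': array([-2.32371913,  0.01700094,  2.41588257])}
top {'mtx': array([[459.42899098,   0.        , 255.29860372],
       [  0.        , 459.42899098, 192.25945426],
       [  0.        ,   0.        ,   1.        ]]), 'position': array([0.38803346, 0.00796409, 1.160172  ]), 'orientation': array([-2.95409582,  0.0057702 , -1.56492458])}
wrist {'mtx': array([[297.31863964,   0.        , 255.3463481 ],
       [  0.        , 297.31863964, 191.73851522],
       [  0.        ,   0.        ,   1.        ]]), 'mount': array([[ 3.65287782e-04, -9.46081640e-01, -3.23928074e-01,
         8.42577374e-02],
       [ 9.99998913e-01, -1.17041544e-04,  1.46951832e-03,
        -9.64846021e-04],
       [-1.42819735e-03, -3.23928259e-01,  9.46080569e-01,
        -1.42862132e-01],
       [ 0.00000000e+00,  0.00000000e+00,  0.00000000e+00,
         1.00000000e+00]])}
```

View pics/scene0.png

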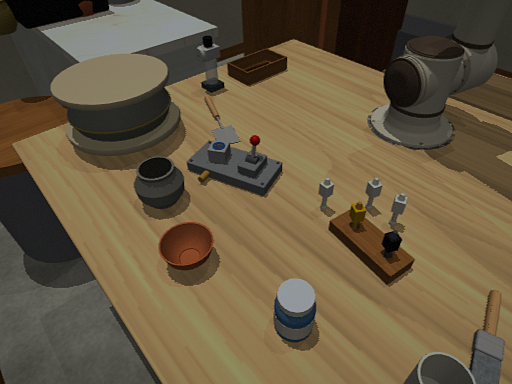

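View pics/top0.png

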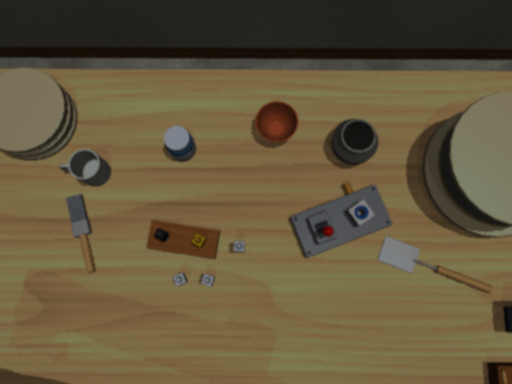

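View pics/wrist0.png

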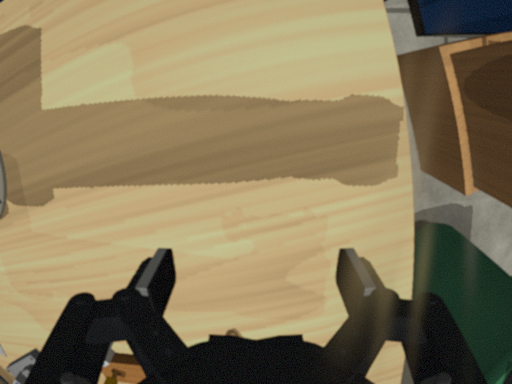

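The overview shows the yellow nozzle in the rack at top (199,240), beside the black one at (162,235). White look-alikes stand around the rack. The air block is at (341,220), with the blue ring at (361,212) and the red knob at (328,231). Next I'll triangulate from scene and top.

```bash
cat >> h.py <<'E'
def cam(n,obs=None):
    c=eyes.calibration(n)
    if n!='wrist':
        return c['mtx'],R.from_euler('xyz',c['orientation']).as_matrix(),np.array(c['position'])
    o=obs or arm.observe(); Rt=R.from_euler('xyz',o['tool_rot']).as_matrix()
    m=c['mount']; return c['mtx'],Rt@m[:3,:3],np.array(o['eef_pos'])+Rt@m[:3,3]
def ray(n,uv,obs=None):
    K,Rm,p=cam(n,obs); d=np.array([(uv[0]-K[0,2])/K[0,0],(uv[1]-K[1,2])/K[1,1]])
    if n=='wrist':
        r=np.linalg.norm(d); v=np.array([*(d/r*np.sin(r)),np.cos(r)]) if r>0 else np.array([0,0,1.])
    else: v=np.array([*d,1]); v/=np.linalg.norm(v)
    return p,Rm@v
def tri(rs):
    A=0;b=0
    for p,d in rs:
        M=np.eye(3)-np.outer(d,d);A=A+M;b=b+M@p
    x=np.linalg.solve(A,b); return x,[np.linalg.norm((np.eye(3)-np.outer(d,d))@(x-p)) for p,d in rs]
def proj(n,X,obs=None):
    K,Rm,p=cam(n,obs); v=Rm.T@(np.array(X)-p)
    if n=='wrist':
        t=np.arctan2(np.hypot(v[0],v[1]),v[2]); q=v[:2]/np.hypot(v[0],v[1])*t
    else: q=v[:2]/v[2]
    return np.array([K[0,0]*q[0]+K[0,2],K[1,1]*q[1]+K[1,2]])
def atz(n,uv,z,obs=None):
    p,d=ray(n,uv,obs); return p+d*(z-p[2])/d[2]
E
python3 - <<'E'
from h import *
np.set_printoptions(precision=4,suppress=True)
for th in ['nozzle_grip','spare_grip','rack','air_block','fitting_pivot','valve_tip','nozzle_foot','vase_mid','bowl_mid','jar_mid']:
    a=eyes.pinpoint('scene',th);b=eyes.pinpoint('top',th)
    for x in a[:3]: print(th,'scene',np.round(x['at']),round(x['confidence'],2))
    for x in b[:3]: print(th,'top',np.round(x['at']),round(x['confidence'],2))
    if a and b: print('   ',*tri([ray('scene',a[0]['at']),ray('top',b[0]['at'])]))
print(arm.observe()['t'])
im=cv2.imread('pics/top0.png');cv2.imwrite('pics/topz.png',cv2.resize(im[170:300,130:400],None,fx=2.9,fy=2.9,interpolation=cv2.INTER_CUBIC))
im=cv2.imread('pics/scene0.png');cv2.imwrite('pics/scz.png',cv2.resize(im[120:290,170:420],None,fx=3,fy=3,interpolation=cv2.INTER_CUBIC))
E
```

```text
nozzle_grip scene [358. 211.] 0.83
nozzle_grip scene [369. 189.] 0.8
nozzle_grip scene [396. 202.] 0.67
nozzle_grip top [210. 278.] 0.69
nozzle_grip top [181. 276.] 0.64
nozzle_grip top [198. 236.] 0.63
    [ 0.3956  0.1205 -0.013 ] [np.float64(0.010322969930985358), np.float64(0.01032296993098533)]
spare_grip scene [390. 240.] 0.84
spare_grip top [160. 232.] 0.49
    [0.4982 0.2391 0.0771] [np.float64(0.0009287946653637411), np.float64(0.0009287946653637986)]
rack scene [368. 248.] 0.71
rack top [184. 241.] 0.83
rack top [202. 245.] 0.32
    [ 0.4827  0.1963 -0.0045] [np.float64(0.00046936022567470466), np.float64(0.0004693602256748399)]
air_block scene [234. 167.] 0.7
air_block top [338. 224.] 0.77
    [ 0.5303 -0.1971  0.0069] [np.float64(0.004334275749269597), np.float64(0.004334275749269623)]
fitting_pivot scene [212. 147.] 0.92
fitting_pivot scene [351. 232.] 0.35
fitting_pivot top [367. 213.] 0.61
    [ 0.5517 -0.2592  0.0507] [np.float64(0.004025709704374245), np.float64(0.004025709704374292)]
valve_tip scene [257. 137.] 0.6
valve_tip top [327. 230.] 0.65
valve_tip top [340. 
[... 319 characters left out ...]
 [0.4637 0.1436 0.0823] [np.float64(0.012823269467596984), np.float64(0.012823269467597102)]
vase_mid scene [159. 182.] 0.87
vase_mid scene [352. 229.] 0.67
vase_mid top [352. 142.] 0.81
    [ 0.7286 -0.2281  0.0542] [np.float64(0.002692985832917201), np.float64(0.002692985832916986)]
bowl_mid scene [189. 249.] 0.81
bowl_mid top [276. 122.] 0.91
bowl_mid top [362. 214.] 0.45
bowl_mid top [328. 230.] 0.27
    [ 0.7828 -0.0335  0.0372] [np.float64(0.0034111756677143897), np.float64(0.0034111756677143784)]
jar_mid scene [294. 308.] 0.9
jar_mid scene [393. 240.] 0.66
jar_mid top [182. 144.] 0.89
    [0.7212 0.2024 0.0446] [np.float64(0.001288012860407426), np.float64(0.0012880128604074886)]
1.15
```

View pics/topz.png

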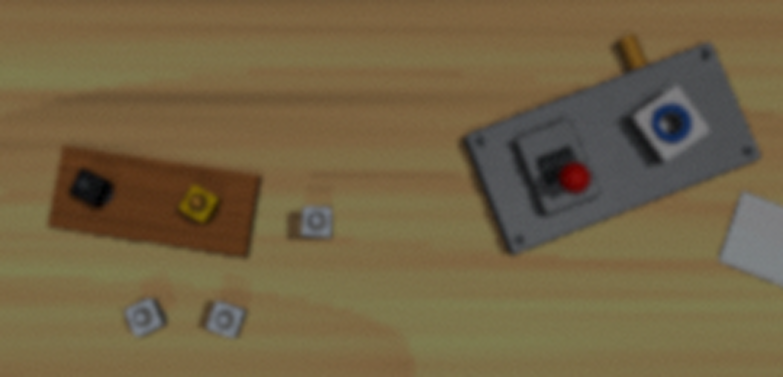

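View pics/scz.png

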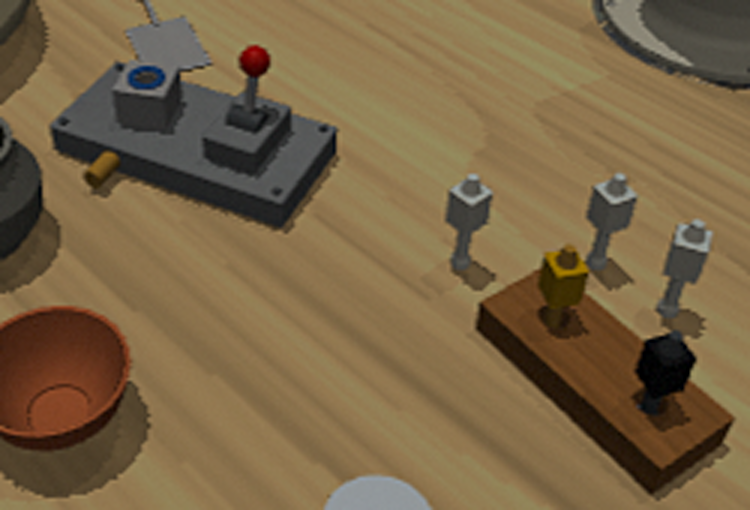

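```bash
python3 - <<'E'
from h import *
np.set_printoptions(precision=4,suppress=True)
g=tri([ray('scene',(358,211)),ray('top',(198,237))]); print('grip',*g)
# white neighbours grip
for u,v in [((326,187),(238,243)),((374,186),(207,278)),((399,203),(180,277))]: print('w',*tri([ray('scene',u),ray('top',v)]))
def tz(p): return (130+p[0]/2.9,170+p[1]/2.9)
def sz(p): return (170+p[0]/3,120+p[1]/3)
print('ring',*tri([ray('scene',sz((147,78))),ray('top',tz((672,123)))]))
c=[atz('top',tz(p),0.03) for p in [(462,135),(707,42),(760,155),(512,248)]];print(np.array(c),np.mean(c,0))
c=[atz('top',tz(p),0.066) for p in [(625,122),(674,86),(710,122),(662,162)]];print('sq',np.array(c),np.mean(c,0))
o=arm.observe();m=eyes.calibration('wrist')['mount'];Rt=R.from_euler('xyz',o['tool_rot']).as_matrix();print(Rt, cam('wrist')[1][:,2],cam('wrist')[2])
E
```

```text
grip [0.4845 0.1514 0.0777] [np.float64(0.0018702090578793067), np.float64(0.0018702090578792813)]
w [0.4716 0.0567 0.0717] [np.float64(0.0012676497465032958), np.float64(0.0012676497465033607)]
w [0.3904 0.1272 0.0717] [np.float64(0.0004086344416973786), np.float64(0.00040863444169728487)]
w [0.392  0.1916 0.0674] [np.float64(0.0011307092447719234), np.float64(0.0011307092447719457)]
ring [ 0.5473 -0.2403  0.0622] [np.float64(0.0011321998800938814), np.float64(0.0011321998800939098)]
[[ 0.5416 -0.0689  0.03  ]
 [ 0.6237 -0.2813  0.03  ]
 [ 0.5257 -0.3222  0.03  ]
 [ 0.446  -0.1102  0.03  ]] [ 0.5342 -0.1957  0.03  ]
sq [[ 0.5482 -0.2015  0.066 ]
 [ 0.5787 -0.2431  0.066 ]
 [ 0.5486 -0.2718  0.066 ]
 [ 0.5151 -0.2309  0.066 ]] [ 0.5476 -0.2368  0.066 ]
[[-0.9723  0.2336 -0.    ]
 [ 0.2336  0.9723 -0.0001]
 [ 0.     -0.0001 -1.    ]] [ 0.3153 -0.0743 -0.9461] [0.0463 0.5535 0.3741]
```

>>> {"method": "drive_tool", "body": {
  "deltas": [
    {"dx": 2.5, "dy": -2.8},
    {"dx": 2.7, "dy": -2.9},
    {"dx": 2.7, "dy": -2.9},
    {"dx": 2.7, "dy": -2.9},
    {"dx": 2.7, "dy": -2.9},
    {"dx": 2.7, "dy": -2.9},
    {"dx": 2.7, "dy": -2.9},
    {"dx": 2.7, "dy": -2.9}
  ]
}}

```text
invalid input at $.deltas[0]: expected keys dx, dy, dz, twist, claw
```

>>> {"method": "drive_tool", "body": {
  "deltas": [
    {"dx": 2.7, "dy": -2.9},
    {"dx": 2.7, "dy": -2.9},
    {"dx": 2.7, "dy": -2.9},
    {"dx": 2.7, "dy": -2.9},
    {"dx": 1.5, "dy": -1.5},
    {}
  ]
}}

```text
invalid input at $.deltas[0]: expected keys dx, dy, dz, twist, claw
```

```bash
python3 - <<'E'
from h import *
o=arm.observe();print(o['t'],o['eef_pos'],o['tool_rot'],o['contact_force'])
save('wrist','w1')
for th in ['nozzle_grip']:
  for x in eyes.pinpoint('wrist',th): print(th,x)
E
```

```text
1.15 [0.1284827  0.53475251 0.23126446] [-3.14151894e+00 -8.50632337e-07  2.90579234e+00] [-0.14369862 -0.19221675 -0.54288735]
nozzle_grip {'at': [103.1, 357.2], 'confidence': 0.56}
```

View pics/w1.png

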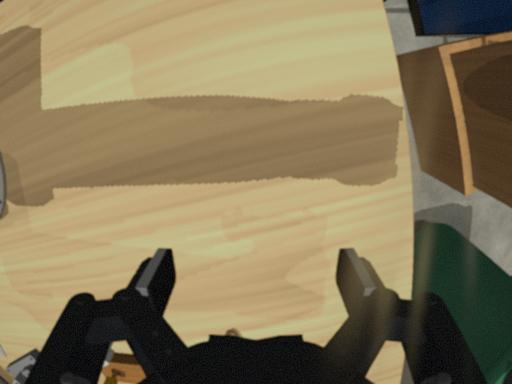

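>>> {"method": "drive_tool", "body": {
  "deltas": [
    {"dx": 2.5, "dy": -2.8, "dz": 0, "twist": 0, "claw": 1},
    {"dx": 2.7, "dy": -2.9, "dz": 0, "twist": 0, "claw": 1},
    {"dx": 2.7, "dy": -2.9, "dz": 0, "twist": 0, "claw": 1},
    {"dx": 2.7, "dy": -2.9, "dz": 0, "twist": 0, "claw": 1},
    {"dx": 2.7, "dy": -2.9, "dz": 0, "twist": 0, "claw": 1},
    {"dx": 2.7, "dy": -2.9, "dz": 0, "twist": 0, "claw": 1},
    {"dx": 2.7, "dy": -2.9, "dz": 0, "twist": 0, "claw": 1},
    {"dx": 2.7, "dy": -2.9, "dz": 0, "twist": 0, "claw": 1}
  ]
}}

```text
t: 1.92
eef_pos: [0.3434, 0.3022, 0.2316]
tool_rot: [3.141, 0.0, 2.906]
contact_force: [0.0, 0.5, 0.7]
width: 0.0858
```

>>> {"method": "drive_tool", "body": {
  "deltas": [
    {"dx": 2.7, "dy": -2.9, "dz": 0, "twist": 0, "claw": 1},
    {"dx": 2.7, "dy": -2.9, "dz": 0, "twist": 0, "claw": 1},
    {"dx": 2.7, "dy": -2.9, "dz": 0, "twist": 0, "claw": 1},
    {"dx": 2.7, "dy": -2.9, "dz": 0, "twist": 0, "claw": 1},
    {"dx": 2.2, "dy": -2.2, "dz": 0, "twist": 0, "claw": 1},
    {"dx": 0, "dy": 0, "dz": 0, "twist": 0, "claw": 1}
  ]
}}

```text
t: 2.42
eef_pos: [0.4753, 0.1622, 0.2306]
tool_rot: [-3.141, 0.001, 2.902]
contact_force: [0.7, 0.8, -0.3]
width: 0.0855
```

```bash
python3 - <<'E'
from h import *
o=arm.observe();print(o['t'],o['eef_pos'],o['tool_rot'],o['contact_force'])
save('wrist','w1')
for th in ['nozzle_grip']:
  for x in eyes.pinpoint('wrist',th): print(th,x)
E
```

```text
2.4167 [0.47531782 0.16222101 0.23063748] [-3.14058676e+00  5.53123519e-04  2.90153183e+00] [ 0.65197427  0.81185156 -0.25813197]
nozzle_grip {'at': [243.8, 182.8], 'confidence': 0.94}
nozzle_grip {'at': [198.9, 100.3], 'confidence': 0.88}
nozzle_grip {'at': [264.1, 87.5], 'confidence': 0.74}
nozzle_grip {'at': [160.9, 187.1], 'confidence': 0.66}
```

View pics/w1.png

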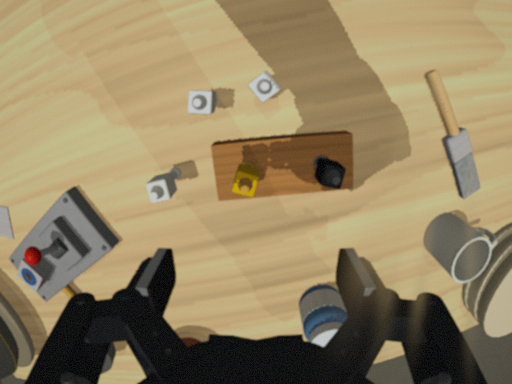

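```bash
python3 - <<'E'
from h import *
np.set_printoptions(precision=4,suppress=True)
o=arm.observe()
rs=[ray('wrist',(243.8,182.8),o),ray('scene',(358,211)),ray('top',(198,237))]
print(tri(rs),tri(rs[:2]),tri([rs[0],rs[2]]))
print(atz('wrist',(243.8,182.8),.068,o), atz('wrist',(246,186),.098,o))
im=cv2.imread('pics/w1.png');cv2.imwrite('pics/w1z.png',cv2.resize(im[120:210,190:370],None,fx=4.4,fy=4.4,interpolation=cv2.INTER_CUBIC))
E
```

```text
(array([0.4815, 0.1507, 0.0739]), [np.float64(0.00335084783936352), np.float64(0.0013884002074828637), np.float64(0.004279553149678059)]) (array([0.4785, 0.1504, 0.0722]), [np.float64(3.5389829872243776e-05), np.float64(3.53898298721756e-05)]) (array([0.485 , 0.1505, 0.0579]), [np.float64(0.002878512002180586), np.float64(0.0028785120021804535)])
[0.4797 0.1499 0.068 ] [0.4747 0.1545 0.098 ]
```

View pics/w1z.png

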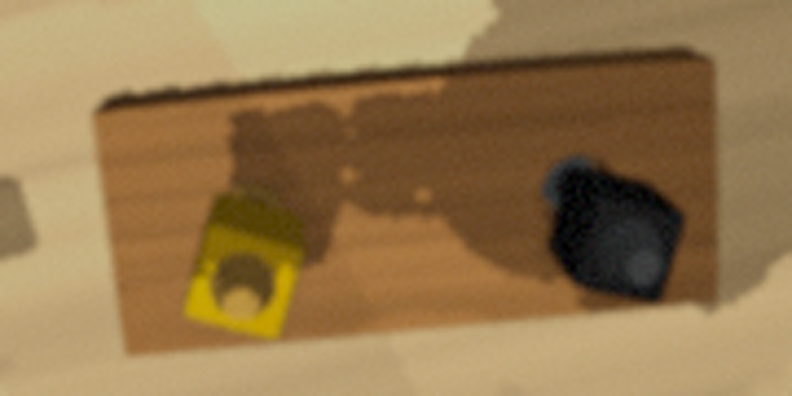

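The yellow block's top face shows corners at zoom (186,318), (280,338), (302,262) and (205,250). I'll use these to get its yaw and centre.

```bash
python3 - <<'E'
from h import *
np.set_printoptions(precision=4,suppress=True)
o=arm.observe()
c=np.array([atz('wrist',(190+x/4.4,120+y/4.4),.085,o) for x,y in [(186,318),(280,338),(302,262),(205,250)]])
print(c,c.mean(0))
e=np.diff(np.vstack([c,c[:1]]),axis=0)[:,:2];print(np.linalg.norm(e,axis=1),np.degrees(np.arctan2(e[:,1],e[:,0]))%90, 'tool y ang',np.degrees(o['tool_rot'][2])%90)
E
```

```text
[[0.4818 0.1377 0.085 ]
 [0.4919 0.1579 0.085 ]
 [0.475  0.1672 0.085 ]
 [0.4669 0.1462 0.085 ]] [0.4789 0.1523 0.085 ]
[0.0225 0.0193 0.0225 0.0172] [63.6189 61.0281 68.9477 60.2345] tool y ang 76.3419026662761
```

>>> {"method": "drive_tool", "body": {
  "deltas": [
    {"dx": 0.3, "dy": -0.6, "dz": -3, "twist": -6.5, "claw": 1},
    {"dx": 0.2, "dy": -0.5, "dz": -2.5, "twist": -6, "claw": 1},
    {"dx": 0, "dy": 0, "dz": 0, "twist": 0, "claw": 1},
    {"dx": 0, "dy": 0, "dz": 0, "twist": 0, "claw": 1}
  ]
}}

```text
t: 2.85
eef_pos: [0.4762, 0.1554, 0.176]
tool_rot: [-3.14, -0.002, 2.692]
contact_force: [-0.1, 0.1, 0.9]
width: 0.0854
```

```bash
python3 - <<'E'
from h import *
np.set_printoptions(precision=4,suppress=True)
o=arm.observe();print(o['t'],o['eef_pos'],o['tool_rot'],o['contact_force'])
im=save('wrist','w2')
for x in eyes.pinpoint('wrist','nozzle_grip'): print(x)
hsv=cv2.cvtColor(im,cv2.COLOR_BGR2HSV)
cv2.imwrite('pics/w2z.png',cv2.resize(im[130:290,190:350],None,fx=3.7,fy=3.7,interpolation=cv2.INTER_CUBIC))
print(proj('wrist',(.4795,.151,.068),o),proj('wrist',(.4795,.151,.098),o))
E
```

```text
2.85 [0.4762 0.1554 0.176 ] [-3.1404 -0.0016  2.6917] [-0.1089  0.1263  0.8997]
{'at': [250.5, 193.2], 'confidence': 0.81}
{'at': [252.7, 79.6], 'confidence': 0.74}
{'at': [159.4, 221.1], 'confidence': 0.72}
{'at': [178.6, 111.9], 'confidence': 0.59}
[253.4633 195.1966] [253.2424 207.6775]
```

View pics/w2z.png

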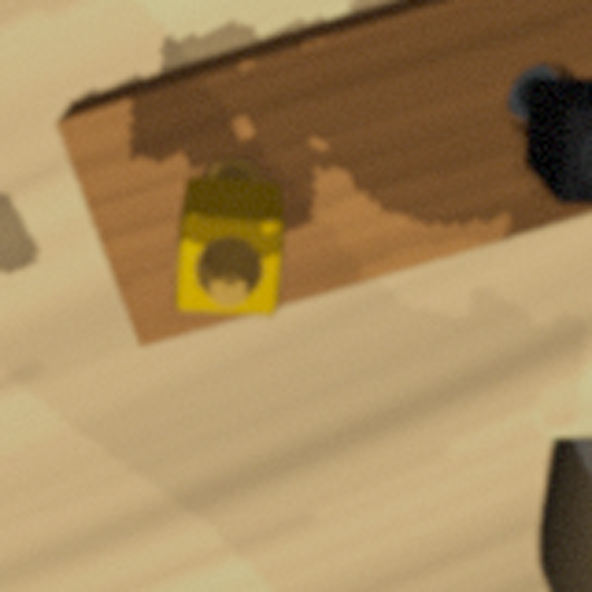

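```bash
python3 - <<'E'
from h import *
np.set_printoptions(precision=4,suppress=True)
o2=arm.observe(); o1={'eef_pos':[0.47531782,0.16222101,0.23063748],'tool_rot':[-3.14058676e+00,5.53123519e-04,2.90153183e+00]}
print(tri([ray('wrist',(243.8,182.8),o1),ray('wrist',(250.5,193.2),o2)]))
print('tip',tri([ray('wrist',(244.5,188.9),o1),ray('wrist',(251.6,208.9),o2)]),atz('wrist',(251.6,208.9),.098,o2))
print(atz('wrist',(250.5,193.2),.068,o2))
c=np.array([atz('wrist',(190+x/3.7,130+y/3.7),.085,o2) for x,y in [(178,312),(277,314),(284,240),(182,238)]])
print(c,c.mean(0))
e=np.diff(np.vstack([c,c[:1]]),axis=0)[:,:2];print(np.linalg.norm(e,axis=1),np.degrees(np.arctan2(e[:,1],e[:,0]))%90, 'tool y ang',np.degrees(o2['tool_rot'][2])%90)
E
```

```text
(array([0.4993, 0.1395, 0.0055]), [np.float64(0.0011789745866527001), np.float64(0.0011789745866526281)])
tip (array([0.476 , 0.1516, 0.1126]), [np.float64(0.0009404472315498515), np.float64(0.0009404472315497992)]) [0.4821 0.1494 0.098 ]
[0.4789 0.1495 0.068 ]
[[0.4863 0.1342 0.085 ]
 [0.4968 0.1548 0.085 ]
 [0.4809 0.164  0.085 ]
 [0.4704 0.1433 0.085 ]] [0.4836 0.1491 0.085 ]
[0.0231 0.0184 0.0232 0.0184] [62.9716 59.9284 63.0149 60.2422] tool y ang 64.23518099202644
```

>>> {"method": "drive_tool", "body": {
  "deltas": [
    {"dx": 0.4, "dy": -0.5, "dz": -2.5, "twist": -2, "claw": 0.7},
    {"dx": 0, "dy": 0, "dz": -3, "twist": 0, "claw": 0.7},
    {"dx": 0, "dy": 0, "dz": -3, "twist": 0, "claw": 0.7},
    {"dx": 0, "dy": 0, "dz": -2, "twist": 0, "claw": 0.7},
    {"dx": 0, "dy": 0, "dz": -1, "twist": 0, "claw": 0.7},
    {"dx": 0, "dy": 0, "dz": 0, "twist": 0, "claw": 0.7}
  ]
}}

```text
t: 3.45
eef_pos: [0.4809, 0.1501, 0.0607]
tool_rot: [-3.141, -0.001, 2.655]
contact_force: [-0.3, 0.6, -0.8]
width: 0.0597
```

```bash
python3 - <<'E'
from h import *
np.set_printoptions(precision=4,suppress=True)
o=arm.observe();print(o['t'],o['eef_pos'],o['tool_rot'],o['contact_force'],o['width'])
im=save('wrist','w3')
E
```

```text
3.45 [0.4809 0.1501 0.0607] [-3.1406 -0.0011  2.6549] [-0.3371  0.6354 -0.8085] 0.059699167056417916
```

View pics/w3.png

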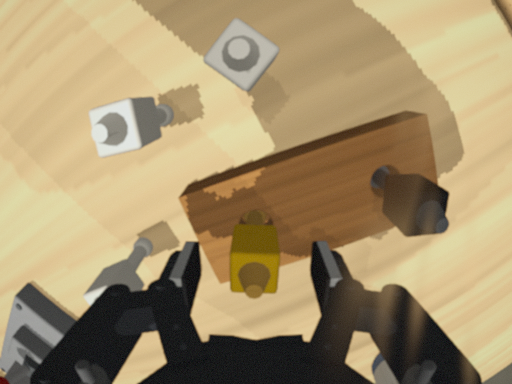

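```bash
python3 - <<'E'
from h import *
o=arm.observe();p=np.array(o['eef_pos'])
for z in (.051,.085,.098): print(z,proj('wrist',(p[0],p[1],z),o))
# block top face front edge/back edge for centre = tcp, in tool x
Rt=R.from_euler('xyz',o['tool_rot']).as_matrix()
for s in (-.012,.012):
  for z in (.051,.085): print(s,z,proj('wrist',[p[0]+Rt[0,0]*s,p[1]+Rt[1,0]*s,z],o))
im=cv2.imread('pics/w3.png');cv2.imwrite('pics/w3z.png',cv2.resize(im[190:340,160:350],None,fx=4,fy=4,interpolation=cv2.INTER_CUBIC))
E
```

```text
0.051 [256.80148215 242.13617712]
0.085 [257.21594145 275.230637  ]
0.098 [257.41741406 291.52021825]
-0.012 0.051 [256.75118687 259.39732383]
-0.012 0.085 [257.13184013 294.25358151]
0.012 0.051 [256.85120647 223.70941384]
0.012 0.085 [257.30126921 254.33950452]
```

View pics/w3z.png

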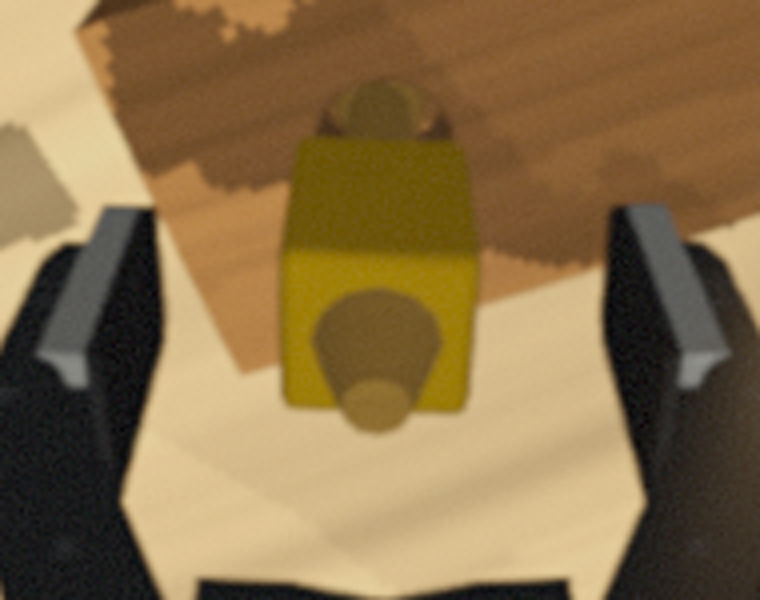

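Alignment is confirmed: the predicted block edges and tip are within about 2 px of the picture, which is roughly 1 mm. Next I descend and grasp.

>>> {"method": "drive_tool", "body": {
  "deltas": [
    {"dx": 0, "dy": 0, "dz": -0.6, "twist": 0, "claw": 0.7},
    {"dx": 0, "dy": 0, "dz": -0.4, "twist": 0, "claw": 0.7},
    {"dx": 0, "dy": 0, "dz": 0, "twist": 0, "claw": 0.4},
    {"dx": 0, "dy": 0, "dz": 0, "twist": 0, "claw": 0.1},
    {"dx": 0, "dy": 0, "dz": 0, "twist": 0, "claw": 0.1},
    {"dx": 0, "dy": 0, "dz": 0, "twist": 0, "claw": 0.1},
    {"dx": 0, "dy": 0, "dz": 0, "twist": 0, "claw": 0.1},
    {"dx": 0, "dy": 0, "dz": 0, "twist": 0, "claw": 0.1}
  ],
  "grip_force": 60
}}

```text
t: 4.17
eef_pos: [0.4819, 0.1499, 0.0519]
tool_rot: [3.141, 0.001, 2.653]
contact_force: [-0.0, 1.1, 4.4]
width: 0.0232
```

>>> {"method": "drive_tool", "body": {
  "deltas": [
    {"dx": 0, "dy": 0, "dz": 1, "twist": 0, "claw": 0.1},
    {"dx": 0, "dy": 0, "dz": 2, "twist": 0, "claw": 0.1},
    {"dx": 0, "dy": 0, "dz": 3, "twist": 0, "claw": 0.1},
    {"dx": 0, "dy": 0, "dz": 4, "twist": 0, "claw": 0.1},
    {"dx": 0, "dy": 0, "dz": 4, "twist": 0, "claw": 0.1},
    {"dx": 0, "dy": 0, "dz": 2, "twist": 0, "claw": 0.1},
    {"dx": 0, "dy": 0, "dz": 0, "twist": 0, "claw": 0.1},
    {"dx": 0, "dy": 0, "dz": 0, "twist": 0, "claw": 0.1}
  ]
}}

```text
t: 4.83
eef_pos: [0.4819, 0.1499, 0.2125]
tool_rot: [3.14, 0.002, 2.653]
contact_force: [-0.6, 0.7, -1.8]
width: 0.0233
```

```bash
python3 - <<'E'
from h import *
np.set_printoptions(precision=4,suppress=True)
o=arm.observe();print(o['t'],o['eef_pos'],o['tool_rot'],o['contact_force'],o['width'])
im=save('wrist','w4')
E
```

```text
4.8333 [0.4819 0.1499 0.2125] [3.1403 0.0015 2.6527] [-0.5676  0.7288 -1.799 ] 0.023299881670604993
```

View pics/w4.png

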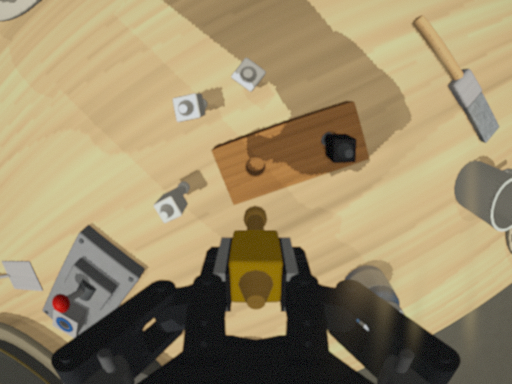

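```bash
python3 - <<'E'
from h import *
o=arm.observe();print(np.degrees(o['joint_positions']),np.degrees(o['tool_rot']))
p=np.array(o['eef_pos'])
for z in (-.046,-.04,.03,.046): print(z,proj('wrist',p+[0,0,z],o))
Rt=R.from_euler('xyz',o['tool_rot']).as_matrix();print(Rt)
im=cv2.imread('pics/w4.png');cv2.imwrite('pics/w4z.png',cv2.resize(im[190:320,190:320],None,fx=4,fy=4,interpolation=cv2.INTER_CUBIC))
E
```

```text
[ 1.72767490e+01 -1.67023774e+00  1.01414477e+00  9.27093182e+01
 -3.69320896e-03  4.52899330e+01] [-1.79979681e+02 -1.49180526e-02  1.51986814e+02]
-0.046 [256.5467315  218.19842114]
-0.04 [256.58762051 221.79918389]
0.03 [257.27962168 283.97154037]
0.046 [257.51980199 306.13580923]
[[-8.82839496e-01  4.69674639e-01 -3.96429960e-04]
 [ 4.69674734e-01  8.82839514e-01 -1.90802083e-04]
 [ 2.60369134e-04 -3.54640751e-04 -9.99999903e-01]]
```

View pics/w4z.png

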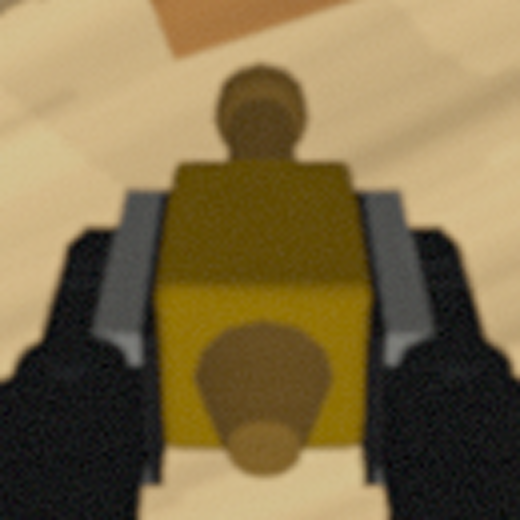

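>>> {"method": "drive_tool", "body": {
  "deltas": [
    {"dx": 0.6, "dy": -2.4, "dz": 0, "twist": 0, "claw": 0.1},
    {"dx": 1, "dy": -3.8, "dz": 0, "twist": 0, "claw": 0.1},
    {"dx": 1, "dy": -3.8, "dz": 0, "twist": 0, "claw": 0.1},
    {"dx": 1, "dy": -3.8, "dz": 0, "twist": 0, "claw": 0.1},
    {"dx": 1, "dy": -3.8, "dz": 0, "twist": 0, "claw": 0.1},
    {"dx": 1, "dy": -3.8, "dz": 0, "twist": 0, "claw": 0.1},
    {"dx": 1, "dy": -3.8, "dz": 0, "twist": 0, "claw": 0.1},
    {"dx": 1, "dy": -3.8, "dz": 0, "twist": 0, "claw": 0.1}
  ]
}}

```text
t: 5.55
eef_pos: [0.5568, -0.1421, 0.2093]
tool_rot: [-3.141, -0.003, 2.653]
contact_force: [0.5, 0.3, -0.6]
width: 0.0232
```

>>> {"method": "drive_tool", "body": {
  "deltas": [
    {"dx": 1, "dy": -3.8, "dz": 0, "twist": 0, "claw": 0.1},
    {"dx": 1, "dy": -3.8, "dz": 0, "twist": 0, "claw": 0.1},
    {"dx": 0.9, "dy": -3, "dz": 0, "twist": 0, "claw": 0.1},
    {"dx": 0.5, "dy": -1.6, "dz": 0, "twist": 0, "claw": 0.1},
    {"dx": 0, "dy": 0, "dz": 0, "twist": 0, "claw": 0.1},
    {"dx": 0, "dy": 0, "dz": 0, "twist": 0, "claw": 0.1}
  ]
}}

```text
t: 6.05
eef_pos: [0.5908, -0.2627, 0.2088]
tool_rot: [-3.141, -0.004, 2.651]
contact_force: [-0.1, 1.0, -1.1]
width: 0.023
```

```bash
python3 - <<'E'
from h import *
np.set_printoptions(precision=4,suppress=True)
o=arm.observe();print(o['t'],o['eef_pos'],o['tool_rot'],o['contact_force'],o['width'])
im=save('wrist','w5')
for th in ('fitting_pivot','valve_tip','air_block'):
  print(th,eyes.pinpoint('wrist',th)[:2])
E
```

```text
6.05 [ 0.5908 -0.2627  0.2088] [-3.1414 -0.004   2.6511] [-0.0993  0.9629 -1.1284] 0.023044312143891996
fitting_pivot [{'at': [259.5, 135.5], 'confidence': 0.95}]
valve_tip [{'at': [320.7, 37.9], 'confidence': 0.78}]
air_block [{'at': [284.5, 96.5], 'confidence': 0.59}]
```

View pics/w5.png

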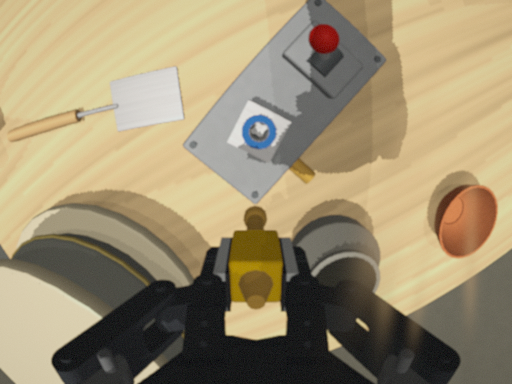

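The ring shows at (259,131), with the lever knob at (323,39). I'll fit the ring and bore centre.

```bash
cat >> h.py <<'E'
def ringfit(im,box):
    l,t,r,b=box; hsv=cv2.cvtColor(im,cv2.COLOR_BGR2HSV)
    m=cv2.inRange(hsv,(100,110,50),(125,255,255)); mm=np.zeros_like(m); mm[t:b,l:r]=m[t:b,l:r]
    cs,_=cv2.findContours(mm,cv2.RETR_CCOMP,cv2.CHAIN_APPROX_NONE); cs=sorted(cs,key=len)[::-1]
    return [cv2.fitEllipse(c) for c in cs[:2] if len(c)>8]
E
python3 - <<'E'
from h import *
np.set_printoptions(precision=4,suppress=True)
o=arm.observe(); im=cv2.imread('pics/w5.png')
print(o['eef_pos'])
for e in ringfit(im,(220,95,300,170)): print(e, atz('wrist',e[0],.067,o))
t=cv2.imread('pics/top0.png')
for e in ringfit(t,(340,190,390,240)): print('top',e, atz('top',e[0],.067))
t=cv2.imread('pics/scene0.png')
for e in ringfit(t,(200,130,240,165)): print('sc',e, atz('scene',e[0],.067))
cv2.imwrite('pics/w5z.png',cv2.resize(im[80:190,200:320],None,fx=5,fy=5,interpolation=cv2.INTER_CUBIC))
print(atz('wrist',(323,39),.1,o),atz('wrist',(323,39),.11,o))
E
```

```text
[ 0.5913 -0.261   0.2112]
((258.6087341308594, 131.6385498046875), (31.645437240600586, 32.06901168823242), 179.54989624023438) [ 0.5506 -0.2367  0.067 ]
((258.8001403808594, 131.439453125), (21.898527145385742, 22.247098922729492), 55.49430847167969) [ 0.5506 -0.2364  0.067 ]
top ((361.0673522949219, 212.03065490722656), (11.582015991210938, 12.226028442382812), 119.80420684814453) [ 0.5483 -0.2385  0.067 ]
top ((360.6896667480469, 212.0363311767578), (7.816335201263428, 9.033562660217285), 68.55302429199219) [ 0.5483 -0.2376  0.067 ]
sc ((218.34112548828125, 145.42193603515625), (7.169713973999023, 11.349264144897461), 86.26606750488281) [ 0.55   -0.2369  0.067 ]
sc ((218.37115478515625, 145.38034057617188), (5.212865829467773, 8.641336441040039), 88.2374267578125) [ 0.5499 -0.237   0.067 ]
[ 0.4996 -0.1485  0.1   ] [ 0.5003 -0.1514  0.11  ]
```

View pics/w5z.png

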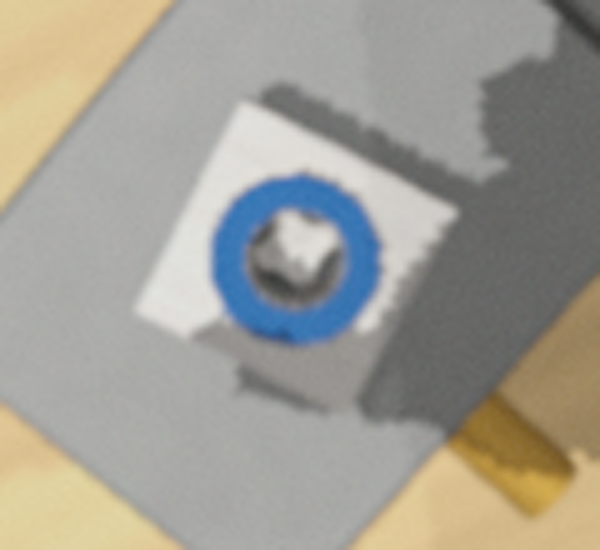

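>>> {"method": "drive_tool", "body": {
  "deltas": [
    {"dx": -2, "dy": 1.2, "dz": -1, "twist": 0, "claw": 0.1},
    {"dx": -1.6, "dy": 0.9, "dz": -2, "twist": 0, "claw": 0.1},
    {"dx": -0.5, "dy": 0.3, "dz": -2.5, "twist": 0, "claw": 0.1},
    {"dx": 0, "dy": 0, "dz": -2, "twist": 0, "claw": 0.1},
    {"dx": 0, "dy": 0, "dz": -0.8, "twist": 0, "claw": 0.1},
    {"dx": 0, "dy": 0, "dz": 0, "twist": 0, "claw": 0.1},
    {"dx": 0, "dy": 0, "dz": 0, "twist": 0, "claw": 0.1}
  ]
}}

```text
t: 6.83
eef_pos: [0.5507, -0.2378, 0.129]
tool_rot: [3.142, 0.0, 2.653]
contact_force: [0.9, -0.5, -0.6]
width: 0.023
```

```bash
python3 - <<'E'
from h import *
np.set_printoptions(precision=4,suppress=True)
o=arm.observe();print(o['t'],o['eef_pos'],o['tool_rot'],o['contact_force'],o['width'])
im=save('wrist','w6'); p=np.array(o['eef_pos'])
print('foot pred',proj('wrist',p+[0,0,-.046],o),'bore pred',proj('wrist',(.5502,-.2367,.067),o))
for e in ringfit(im,(200,95,320,300)): print(e, atz('wrist',e[0],.067,o))
cv2.imwrite('pics/w6z.png',cv2.resize(im[150:270,190:320],None,fx=5,fy=5,interpolation=cv2.INTER_CUBIC))
E
```

```text
6.8333 [ 0.5507 -0.2378  0.129 ] [3.1415 0.0004 2.6534] [ 0.8528 -0.5437 -0.5744] 0.023049572666528465
foot pred [256.52   218.1605] bore pred [257.4331 208.2496]
((255.31578063964844, 207.5180206298828), (36.814178466796875, 39.4508171081543), 90.53804779052734) [ 0.5489 -0.2378  0.067 ]
```

View pics/w6z.png

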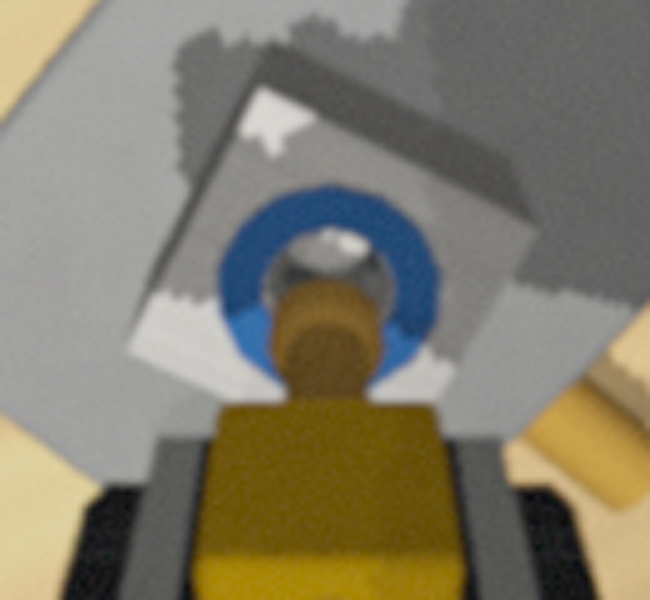

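```bash
python3 - <<'E'
from h import *
np.set_printoptions(precision=4,suppress=True)
o={'eef_pos':[.5505,-.2381,.129],'tool_rot':[3.14159,0,2.653]}
p=np.array(o['eef_pos']);a=np.linspace(0,2*np.pi,73)
def circ(c,r): 
    q=np.array([proj('wrist',(c[0]+r*np.cos(t),c[1]+r*np.sin(t),c[2]),o) for t in a]);return q
q=circ(p+[0,0,-.046],.008);print('foot top row',q[:,1].min(),'cols',q[:,0].min(),q[:,0].max())
q=circ(p+[0,0,-.039],.008);print('collar cols',q[:,0].min(),q[:,0].max())
for c in [(.5500,-.2369,.067),(.5505,-.2381,.067)]:
  q=circ(c,.017);print('ring',q[:,1].min(),q[:,1].max(),q[:,0].min(),q[:,0].max())
im=cv2.imread('pics/w6.png');h=cv2.cvtColor(im,cv2.COLOR_BGR2HSV);m=cv2.inRange(h,(100,110,50),(125,255,255));m[:,:215]=0;m[:,300:]=0;m[:150]=0;m[235:]=0
ys,xs=np.where(m);print('obs ring',ys.min(),ys.max(),xs.min(),xs.max())
cs,_=cv2.findContours(m,cv2.RETR_EXTERNAL,cv2.CHAIN_APPROX_NONE);c=max(cs,key=len)[:,0,:];c=c[c[:,1]<212]
# fit ring centre at z=.067: minimise radius residual
w=np.array([atz('wrist',x+0.0,.067,o) for x in c.astype(float)])[:,:2]
from scipy.optimize import least_squares
s=least_squares(lambda v:np.hypot(w[:,0]-v[0],w[:,1]-v[1])-v[2],[.55,-.237,.017]);print(s.x,np.abs(s.fun).max())
E
```

```text
foot top row 207.51094329369198 cols 245.00590427847663 268.03087961438183
collar cols 244.68476611843275 268.453421979958
ring 186.42846779922436 228.75299679324203 234.67683107827764 280.35143104507256
ring 187.74753908438777 229.92888073102213 233.6058703233757 279.20829045106075
obs ring 188 224 234 277
[ 0.5487 -0.2381  0.0133] 0.0037928515645864833
```

>>> {"method": "drive_tool", "body": {
  "deltas": [
    {"dx": 0.05, "dy": 0.02, "dz": -0.6, "twist": 0, "claw": 0.1},
    {"dx": 0, "dy": 0, "dz": -0.5, "twist": 0, "claw": 0.1},
    {"dx": 0, "dy": 0, "dz": -0.2, "twist": 0, "claw": 0.1},
    {"dx": 0, "dy": 0, "dz": 0, "twist": 0, "claw": 0.1},
    {"dx": 0, "dy": 0, "dz": 0, "twist": 0, "claw": 0.1}
  ]
}}

```text
t: 7.3
eef_pos: [0.5509, -0.2381, 0.1152]
tool_rot: [-3.142, -0.0, 2.653]
contact_force: [-0.7, -0.6, -0.3]
width: 0.0231
```

```bash
python3 - <<'E'
from h import *
np.set_printoptions(precision=4,suppress=True)
P=[]
for i in range(3):
    o=arm.observe();P.append(o['eef_pos']); im=eyes.grab_frame('wrist')
print(o['t'],np.array(P),o['contact_force'])
cv2.imwrite('pics/w7.png',im)
cv2.imwrite('pics/w7z.png',cv2.resize(im[160:260,200:310],None,fx=6,fy=6,interpolation=cv2.INTER_CUBIC))
p=np.mean(P,0);o={'eef_pos':p,'tool_rot':[3.14159,0,2.653]}
a=np.linspace(0,2*np.pi,73)
def circ(c,r): 
    return np.array([proj('wrist',(c[0]+r*np.cos(t),c[1]+r*np.sin(t),c[2]),o) for t in a])
for n,z,r in (('foot',p[2]-.046,.008),('ring',.067,.017),('bore',.066,.009)):
    q=circ([p[0],p[1],z],r);print(n,q.min(0),q.max(0), 'zoom',(q.min(0)-[200,160])*6,(q.max(0)-[200,160])*6)
E
```

```text
7.4 [[ 0.5509 -0.2381  0.1152]
 [ 0.551  -0.2381  0.1154]
 [ 0.5511 -0.2381  0.1155]] [-0.5664 -0.2936 -1.5114]
foot [245.0062 207.5111] [268.0313 228.5233] zoom [270.0374 285.0667] [408.1877 411.1396]
ring [232.3096 193.9817] [280.6819 238.2373] zoom [193.8576 203.8903] [484.0913 469.4237]
bore [243.7349 204.3803] [269.2551 227.7402] zoom [262.4095 266.2818] [415.5305 406.4414]
```

View pics/w7z.png

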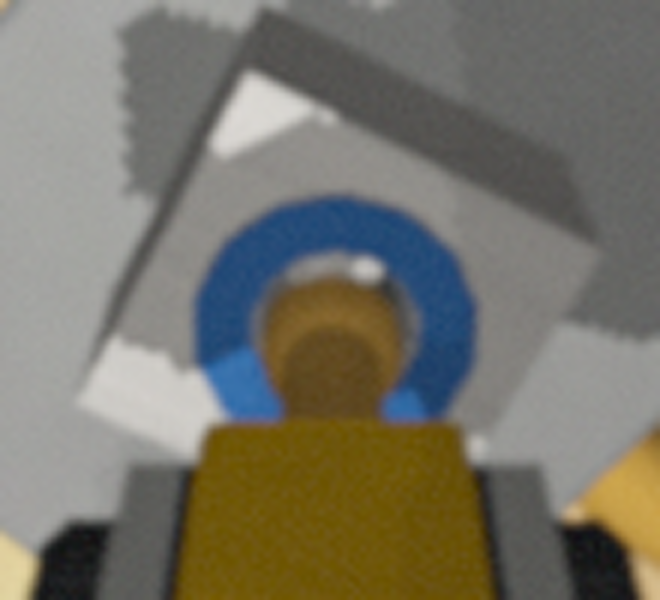

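>>> {"method": "drive_tool", "body": {
  "deltas": [
    {"dx": 0.02, "dy": 0.04, "dz": 0, "twist": 0, "claw": 0.1},
    {"dx": 0, "dy": 0, "dz": -0.15, "twist": 0, "claw": 0.1},
    {"dx": 0, "dy": 0, "dz": -0.15, "twist": 0, "claw": 0.1},
    {"dx": 0, "dy": 0, "dz": -0.1, "twist": 0, "claw": 0.1},
    {"dx": 0, "dy": 0, "dz": 0, "twist": 0, "claw": 0.1},
    {"dx": 0, "dy": 0, "dz": 0, "twist": 0, "claw": 0.1}
  ]
}}

```text
t: 7.95
eef_pos: [0.5511, -0.2376, 0.1111]
tool_rot: [-3.142, -0.0, 2.653]
contact_force: [0.1, -0.2, -0.6]
width: 0.023
```

>>> {"method": "drive_tool", "body": {
  "deltas": [
    {"dx": 0, "dy": 0, "dz": -0.1, "twist": 0, "claw": 0.1},
    {"dx": 0, "dy": 0, "dz": -0.1, "twist": 0, "claw": 0.1},
    {"dx": 0, "dy": 0, "dz": 0, "twist": 0, "claw": 0.1},
    {"dx": 0, "dy": 0, "dz": 0, "twist": 0, "claw": 0.1}
  ]
}}

```text
t: 8.28
eef_pos: [0.5512, -0.2376, 0.1092]
tool_rot: [-3.142, -0.0, 2.653]
contact_force: [-0.1, 0.1, -1.8]
width: 0.0233
```

>>> {"method": "drive_tool", "body": {
  "deltas": [
    {"dx": 0, "dy": 0, "dz": -0.1, "twist": 0, "claw": 0.1},
    {"dx": 0, "dy": 0, "dz": -0.1, "twist": 0, "claw": 0.1},
    {"dx": 0, "dy": 0, "dz": -0.1, "twist": 0, "claw": 0.1},
    {"dx": 0, "dy": 0, "dz": 0, "twist": 0, "claw": 0.1},
    {"dx": 0, "dy": 0, "dz": 0, "twist": 0, "claw": 0.1}
  ]
}}

```text
t: 8.7
eef_pos: [0.5511, -0.2376, 0.1062]
tool_rot: [-3.142, -0.0, 2.653]
contact_force: [0.4, 0.2, -1.8]
width: 0.0228
```

>>> {"method": "drive_tool", "body": {
  "deltas": [
    {"dx": 0, "dy": 0, "dz": -0.15, "twist": 0, "claw": 0.1},
    {"dx": 0, "dy": 0, "dz": -0.15, "twist": 0, "claw": 0.1},
    {"dx": 0, "dy": 0, "dz": -0.15, "twist": 0, "claw": 0.1},
    {"dx": 0, "dy": 0, "dz": -0.15, "twist": 0, "claw": 0.1},
    {"dx": 0, "dy": 0, "dz": 0, "twist": 0, "claw": 0.1},
    {"dx": 0, "dy": 0, "dz": 0, "twist": 0, "claw": 0.1}
  ]
}}

```text
t: 9.2
eef_pos: [0.5511, -0.2376, 0.1002]
tool_rot: [-3.142, -0.0, 2.653]
contact_force: [-0.2, 0.0, -0.2]
width: 0.0233
```

```bash
python3 - <<'E'
from h import *
o=arm.observe();print(o)
im=save('wrist','w8')
cv2.imwrite('pics/w8z.png',cv2.resize(im[160:310,190:320],None,fx=4,fy=4,interpolation=cv2.INTER_CUBIC))
E
```

```text
{'t': 9.2, 'joint_positions': array([-4.07029358e-01,  1.96310697e-01,  4.48810402e-02,  1.41956455e+00,
        1.15348401e-06,  8.18491389e-02]), 'joint_velocities': array([ 0.00203546, -0.00243541,  0.00575706,  0.00132833, -0.00133477,
        0.00131104]), 'effort': array([ 4.56470643e-04, -5.97528112e+01,  4.72436535e+01, -1.87519361e-02,
        1.43152766e-05, -1.54696642e-05]), 'eef_pos': array([ 0.55113247, -0.23759502,  0.10015617]), 'tool_rot': array([-3.14157762e+00, -1.97311708e-04,  2.65271415e+00]), 'contact_force': array([-0.22677722,  0.02205583, -0.2319871 ]), 'wrist_torque': array([0.01099518, 0.05036171, 0.03389807]), 'width': 0.023320719233490467}
```

View pics/w8z.png

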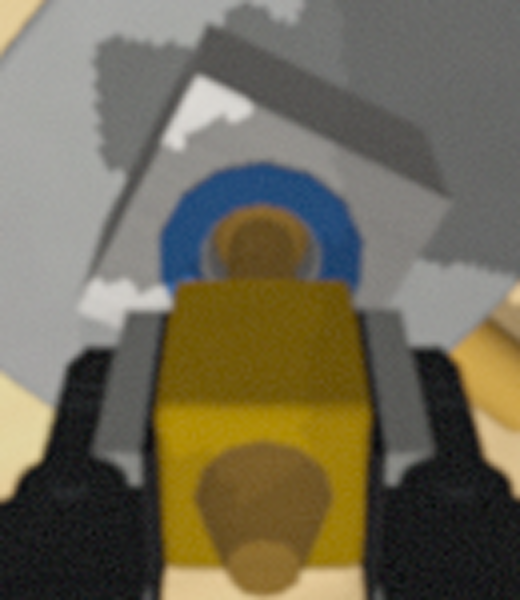

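The foot is inside the bore with no side load. I'll continue to the jaws.

>>> {"method": "drive_tool", "body": {
  "deltas": [
    {"dx": 0, "dy": 0, "dz": -0.15, "twist": 0, "claw": 0.1},
    {"dx": 0, "dy": 0, "dz": -0.15, "twist": 0, "claw": 0.1},
    {"dx": 0, "dy": 0, "dz": -0.1, "twist": 0, "claw": 0.1},
    {"dx": 0, "dy": 0, "dz": -0.1, "twist": 0, "claw": 0.1},
    {"dx": 0, "dy": 0, "dz": -0.1, "twist": 0, "claw": 0.1},
    {"dx": 0, "dy": 0, "dz": 0, "twist": 0, "claw": 0.1}
  ]
}}

```text
t: 9.75
eef_pos: [0.5513, -0.2377, 0.0944]
tool_rot: [-3.142, 0.0, 2.653]
contact_force: [0.2, -0.0, -0.2]
width: 0.0235
```

>>> {"method": "drive_tool", "body": {
  "deltas": [
    {"dx": 0, "dy": 0, "dz": -0.1, "twist": 0, "claw": 0.1},
    {"dx": 0, "dy": 0, "dz": -0.1, "twist": 0, "claw": 0.1},
    {"dx": 0, "dy": 0, "dz": 0, "twist": 0, "claw": 0.1}
  ]
}}

```text
t: 10.0
eef_pos: [0.5517, -0.2379, 0.0933]
tool_rot: [3.141, 0.002, 2.653]
contact_force: [0.3, -0.2, 5.3]
width: 0.0233
```

Jaw contact, 5 N. I'll press on gently.

>>> {"method": "drive_tool", "body": {
  "deltas": [
    {"dx": 0, "dy": 0, "dz": -0.1, "twist": 0, "claw": 0.1},
    {"dx": 0, "dy": 0, "dz": -0.1, "twist": 0, "claw": 0.1},
    {"dx": 0, "dy": 0, "dz": 0, "twist": 0, "claw": 0.1}
  ]
}}

```text
t: 10.25
eef_pos: [0.552, -0.238, 0.0916]
tool_rot: [3.141, 0.003, 2.653]
contact_force: [2.1, -1.7, 4.7]
width: 0.0237
```

>>> {"method": "drive_tool", "body": {
  "deltas": [
    {"dx": 0, "dy": 0, "dz": -0.1, "twist": 0, "claw": 0.1},
    {"dx": 0, "dy": 0, "dz": -0.1, "twist": 0, "claw": 0.1},
    {"dx": 0, "dy": 0, "dz": 0, "twist": 0, "claw": 0.1}
  ]
}}

```text
t: 10.5
eef_pos: [0.5517, -0.2379, 0.0891]
tool_rot: [3.141, 0.002, 2.653]
contact_force: [1.8, 0.1, 2.3]
width: 0.0229
```

>>> {"method": "drive_tool", "body": {
  "deltas": [
    {"dx": 0, "dy": 0, "dz": -0.1, "twist": 0, "claw": 0.1},
    {"dx": 0, "dy": 0, "dz": -0.1, "twist": 0, "claw": 0.1},
    {"dx": 0, "dy": 0, "dz": 0, "twist": 0, "claw": 0.1}
  ]
}}

```text
t: 10.75
eef_pos: [0.5516, -0.2378, 0.0867]
tool_rot: [3.142, 0.001, 2.653]
contact_force: [1.7, -0.9, 2.7]
width: 0.0229
```

>>> {"method": "drive_tool", "body": {
  "deltas": [
    {"dx": 0, "dy": 0, "dz": -0.1, "twist": 0, "claw": 0.1},
    {"dx": 0, "dy": 0, "dz": -0.1, "twist": 0, "claw": 0.1},
    {"dx": 0, "dy": 0, "dz": 0, "twist": 0, "claw": 0.1}
  ]
}}

```text
t: 11.0
eef_pos: [0.5511, -0.2376, 0.0835]
tool_rot: [-3.141, -0.001, 2.653]
contact_force: [2.2, -2.1, -5.8]
width: 0.0231
```

>>> {"method": "drive_tool", "body": {
  "deltas": [
    {"dx": 0, "dy": 0, "dz": -0.1, "twist": 0, "claw": 0.1},
    {"dx": 0, "dy": 0, "dz": -0.1, "twist": 0, "claw": 0.1},
    {"dx": 0, "dy": 0, "dz": 0, "twist": 0, "claw": 0.1}
  ]
}}

```text
t: 11.25
eef_pos: [0.5509, -0.2376, 0.0812]
tool_rot: [-3.141, -0.001, 2.653]
contact_force: [2.9, -2.3, -8.8]
width: 0.0234
```

The jaws have snapped over the collar and are pulling it in. Next I'll feel for the stop.

>>> {"method": "drive_tool", "body": {
  "deltas": [
    {"dx": 0, "dy": 0, "dz": -0.1, "twist": 0, "claw": 0.1},
    {"dx": 0, "dy": 0, "dz": -0.05, "twist": 0, "claw": 0.1},
    {"dx": 0, "dy": 0, "dz": 0, "twist": 0, "claw": 0.1}
  ]
}}

```text
t: 11.5
eef_pos: [0.5511, -0.2376, 0.0805]
tool_rot: [-3.142, -0.0, 2.653]
contact_force: [2.4, -2.0, -5.3]
width: 0.023
```

>>> {"method": "drive_tool", "body": {
  "deltas": [
    {"dx": 0, "dy": 0, "dz": -0.05, "twist": 0, "claw": 0.1},
    {"dx": 0, "dy": 0, "dz": -0.05, "twist": 0, "claw": 0.1},
    {"dx": 0, "dy": 0, "dz": 0, "twist": 0, "claw": 0.1}
  ]
}}

```text
t: 11.75
eef_pos: [0.5512, -0.2376, 0.08]
tool_rot: [3.142, 0.0, 2.653]
contact_force: [1.5, -0.5, -2.7]
width: 0.0233
```

>>> {"method": "drive_tool", "body": {
  "deltas": [
    {"dx": 0, "dy": 0, "dz": -0.1, "twist": 0, "claw": 0.1},
    {"dx": 0, "dy": 0, "dz": -0.1, "twist": 0, "claw": 0.1},
    {"dx": 0, "dy": 0, "dz": 0, "twist": 0, "claw": 0.1}
  ]
}}

```text
t: 12.0
eef_pos: [0.5514, -0.2378, 0.0798]
tool_rot: [3.141, 0.002, 2.653]
contact_force: [-1.6, 0.6, 10.5]
width: 0.0232
```

>>> {"method": "drive_tool", "body": {
  "deltas": [
    {"dx": 0, "dy": 0, "dz": -0.1, "twist": 0, "claw": 0.1},
    {"dx": 0, "dy": 0, "dz": -0.1, "twist": 0, "claw": 0.1},
    {"dx": 0, "dy": 0, "dz": 0, "twist": 0, "claw": 0.1}
  ]
}}

```text
t: 12.25
eef_pos: [0.5516, -0.2378, 0.0797]
tool_rot: [3.141, 0.003, 2.653]
contact_force: [-6.7, 1.7, 23.3]
width: 0.0233
```

Stop reached at TCP z = 0.0797 against a predicted 0.080. I'll relax the pressure, then open.

>>> {"method": "drive_tool", "body": {
  "deltas": [
    {"dx": 0, "dy": 0, "dz": 0.2, "twist": 0, "claw": 0.1},
    {"dx": 0, "dy": 0, "dz": 0.1, "twist": 0, "claw": 0.1},
    {"dx": 0, "dy": 0, "dz": 0, "twist": 0, "claw": 0.1}
  ]
}}

```text
t: 12.5
eef_pos: [0.5515, -0.2378, 0.0799]
tool_rot: [3.141, 0.001, 2.653]
contact_force: [-0.5, -0.2, 9.1]
width: 0.0235
```

>>> {"method": "drive_tool", "body": {
  "deltas": [
    {"dx": 0, "dy": 0, "dz": 0, "twist": 0, "claw": 0.6},
    {"dx": 0, "dy": 0, "dz": 0, "twist": 0, "claw": 0.6},
    {"dx": 0, "dy": 0, "dz": 0, "twist": 0, "claw": 0.6},
    {"dx": 0, "dy": 0, "dz": 0, "twist": 0, "claw": 0.6}
  ]
}}

```text
t: 12.83
eef_pos: [0.5509, -0.2374, 0.0782]
tool_rot: [3.142, -0.001, 2.653]
contact_force: [0.3, -0.3, 0.4]
width: 0.0514
```

```bash
python3 - <<'E'
from h import *
o=arm.observe();print(o['t'],o['eef_pos'],o['contact_force'],o['width'])
im=save('wrist','w9');im=save('scene','s9')
cv2.imwrite('pics/s9z.png',cv2.resize(im[80:230,130:330],None,fx=4,fy=4,interpolation=cv2.INTER_CUBIC))
E
```

```text
12.8333 [ 0.55090277 -0.23740951  0.07822764] [ 0.33364896 -0.27810981  0.429535  ] 0.051420256780310494
```

View pics/w9.png

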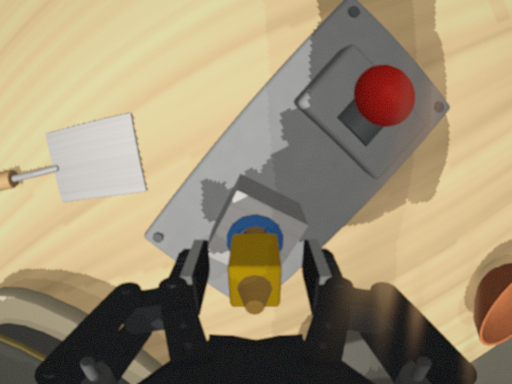

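View pics/s9z.png

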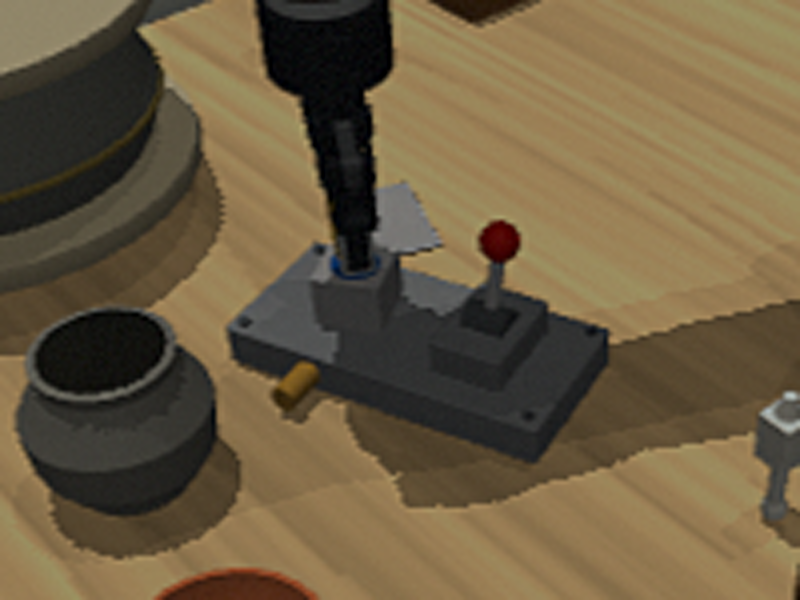

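>>> {"method": "drive_tool", "body": {
  "deltas": [
    {"dx": 0, "dy": 0, "dz": 1, "twist": 0, "claw": 0.6},
    {"dx": 0, "dy": 0, "dz": 3, "twist": 0, "claw": 0.6},
    {"dx": 0, "dy": 0, "dz": 3.5, "twist": 0, "claw": 0.6},
    {"dx": 0, "dy": 0, "dz": 3.5, "twist": 0, "claw": 0.3},
    {"dx": 0, "dy": 0, "dz": 2, "twist": 0, "claw": 0},
    {"dx": 0, "dy": 0, "dz": 0, "twist": 0, "claw": 0},
    {"dx": 0, "dy": 0, "dz": 0, "twist": 0, "claw": 0}
  ]
}}

```text
t: 13.52
eef_pos: [0.5518, -0.2379, 0.2107]
tool_rot: [3.141, 0.003, 2.653]
contact_force: [-0.9, -0.5, -1.1]
width: 0.003
```

```bash
python3 - <<'E'
from h import *
np.set_printoptions(precision=4,suppress=True)
o=arm.observe();print(o['t'],o['eef_pos'],o['contact_force'],o['width'])
im=save('wrist','w10')
def knob(im):
    h=cv2.cvtColor(im,cv2.COLOR_BGR2HSV);m=cv2.inRange(h,(0,150,60),(6,255,255))|cv2.inRange(h,(172,150,60),(180,255,255))
    n,l,s,c=cv2.connectedComponentsWithStats(m);i=1+np.argmax(s[1:,4]); return [(tuple(np.round(c[j],1)),s[j,4]) for j in range(1,n) if s[j,4]>15]
o5={'eef_pos':[.5910,-.2620,.210],'tool_rot':[3.14159,0,2.6525]};o9={'eef_pos':[.551,-.2375,.0785],'tool_rot':[3.14159,0,2.653]}
for f in ('w5','w9','w10','scene0','top0'): print(f,knob(cv2.imread('pics/'+f+'.png')))
for z in (.075,.0785,.068): pass
p=np.array([.5511,-.2376]);print('grip tip pred',proj('wrist',(*p,.126),o),'mid',proj('wrist',(*p,.113),o))
E
```

```text
13.5167 [ 0.5518 -0.2379  0.2107] [-0.9294 -0.4611 -1.1148] 0.0030300080418829765
w5 [((np.float64(323.8), np.float64(38.5)), np.int32(657))]
w9 [((np.float64(384.0), np.float64(95.2)), np.int32(2828))]
w10 [((np.float64(318.8), np.float64(91.5)), np.int32(675))]
scene0 [((np.float64(254.5), np.float64(138.8)), np.int32(57))]
top0 [((np.float64(327.9), np.float64(230.6)), np.int32(75))]
grip tip pred [256.1866 197.7585] mid [256.1237 192.5102]
```

View pics/w10.png

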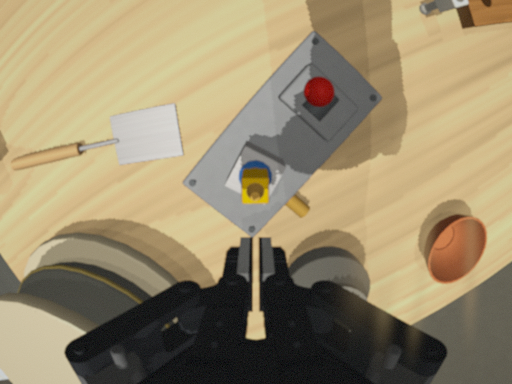

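```bash
python3 - <<'E'
from h import *
np.set_printoptions(precision=4,suppress=True)
o5={'eef_pos':[.5910,-.2620,.210],'tool_rot':[3.14159,0,2.6525]};o9={'eef_pos':[.551,-.2375,.0785],'tool_rot':[3.14159,0,2.653]};o10={'eef_pos':[.5515,-.2378,.2107],'tool_rot':[3.1410,0.002,2.653]}
rs=[ray('wrist',(323.8,38.5),o5),ray('wrist',(384,95.2),o9),ray('wrist',(318.8,91.5),o10),ray('scene',(254.5,138.8)),ray('top',(327.9,230.6))]
print(tri(rs[:3]),tri(rs),tri(rs[3:]))
c=np.array([atz('wrist',q,.03,o10) for q in [(315,40),(376,98),(251,230),(192,182)]]);print(c,c.mean(0))
d=c[0]-c[3];d2=c[1]-c[2];print(np.linalg.norm(d),np.linalg.norm(d2));D=(d+d2)/np.linalg.norm(d+d2);ps=np.degrees(np.arctan2(-D[0],D[1]));print('yaw',ps)
ctr=c.mean(0); y=np.array([D[0],D[1]]);x=np.array([y[1],-y[0]]);print('x',x,'valve axis',ctr[:2]+.055*y,'pivot',ctr[:2]-.05*y)
k=tri(rs)[0];r=k[:2]-(ctr[:2]+.055*y);print('knob rel',r@x,r@y,k[2]-.052,np.hypot(r@x,k[2]-.052))
im=cv2.imread('pics/w10.png');cv2.imwrite('pics/w10z.png',cv2.resize(im[150:220,215:295],None,fx=7,fy=7,interpolation=cv2.INTER_CUBIC))
for z in (.079,.113):
  for s in (-.012,.012): print(z,s,(proj('wrist',(.5511-.883*s,-.2376+.47*s,z),o10)-[215,150])*7)
print('tip',(proj('wrist',(.5511,-.2376,.126),o10)-[215,150])*7)
E
```

```text
(array([ 0.4996, -0.1503,  0.1028]), [np.float64(0.0005547737847937529), np.float64(0.0003464354205324315), np.float64(0.00037539990090988614)]) (array([ 0.4992, -0.1516,  0.1071]), [np.float64(0.0010165329527301375), np.float64(0.0007249224063910565), np.float64(0.0002724807953368561), np.float64(0.00044991811214958145), np.float64(0.0003302158045278343)]) (array([ 0.4989, -0.1517,  0.1072]), [np.float64(0.00026037655769572217), np.float64(0.00026037655769577556)])
[[ 0.4532 -0.1138  0.03  ]
 [ 0.5402 -0.0781  0.03  ]
 [ 0.6159 -0.2786  0.03  ]
 [ 0.5303 -0.31    0.03  ]] [ 0.5349 -0.1951  0.03  ]
0.21076050690393186 0.21433561459435865
yaw 21.06079357897204
x [0.9332 0.3594] valve axis [ 0.5151 -0.1438] pivot [ 0.5529 -0.2418]
knob rel -0.01772146893720883 -0.0015476464526073212 0.055091628814652314 0.05787173772009863
0.079 -0.012 [286.8033 301.5123]
0.079 0.012 [287.076 135.035]
0.113 -0.012 [287.8434 391.7002]
0.113 0.012 [288.1945 206.4741]
tip [288.5067 337.2858]
```

View pics/w10z.png

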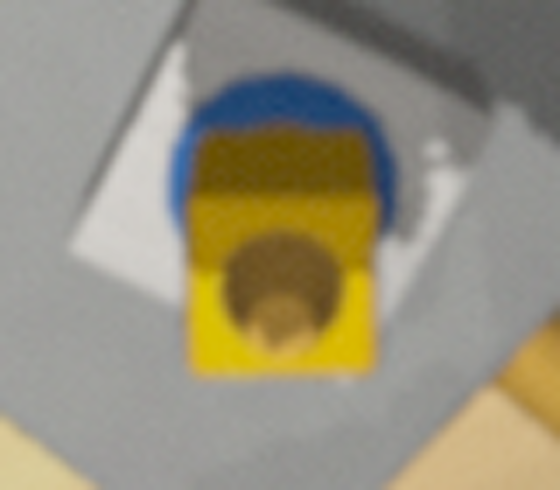

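The nozzle block matches the home prediction, given the known ~1 mm camera offset. The knob is at (0.4995, -0.151, ~0.105), with the lever leaning to -x (closed). I'll turn the jaws along the block's x and hover over the knob.

>>> {"method": "drive_tool", "body": {
  "deltas": [
    {"dx": -0.9, "dy": 1.5, "dz": 0, "twist": -6.8, "claw": 0.6},
    {"dx": -0.9, "dy": 1.5, "dz": 0, "twist": -6.8, "claw": 0.6},
    {"dx": -0.9, "dy": 1.5, "dz": 0, "twist": -6.8, "claw": 0.6},
    {"dx": -0.9, "dy": 1.5, "dz": 0, "twist": -6.8, "claw": 0.6},
    {"dx": -0.9, "dy": 1.5, "dz": -0.5, "twist": -6.8, "claw": 0.6},
    {"dx": -0.7, "dy": 1.2, "dz": -1, "twist": -6.8, "claw": 0.6},
    {"dx": 0, "dy": 0, "dz": -1.5, "twist": 0, "claw": 0.6},
    {"dx": 0, "dy": 0, "dz": 0, "twist": 0, "claw": 0.6}
  ]
}}

```text
t: 14.23
eef_pos: [0.4975, -0.1496, 0.1752]
tool_rot: [-3.138, -0.003, 1.941]
contact_force: [-0.7, 0.1, -1.1]
width: 0.0512
```

>>> {"method": "drive_tool", "body": {
  "deltas": [
    {"dx": 0, "dy": 0, "dz": 0, "twist": 0, "claw": 0.6}
  ]
}}

```text
t: 14.32
eef_pos: [0.4984, -0.1503, 0.1775]
tool_rot: [-3.139, -0.002, 1.942]
contact_force: [0.0, -1.5, 0.4]
width: 0.0514
```

```bash
python3 - <<'E'
from h import *
np.set_printoptions(precision=4,suppress=True)
o=arm.observe();print(o['t'],o['eef_pos'],np.degrees(o['tool_rot']),o['contact_force'],o['width'])
im=save('wrist','w11'); print(proj('wrist',(.4995,-.151,.105),o))
p=np.array(o['eef_pos']);print(proj('wrist',(p[0],p[1],.105),o))
E
```

```text
14.3167 [ 0.4984 -0.1503  0.1775] [-179.8707   -0.0967  111.262 ] [ 0.0296 -1.5023  0.4082] 0.051370252861811225
[257.784  204.9728]
[256.757  203.7274]
```

View pics/w11.png

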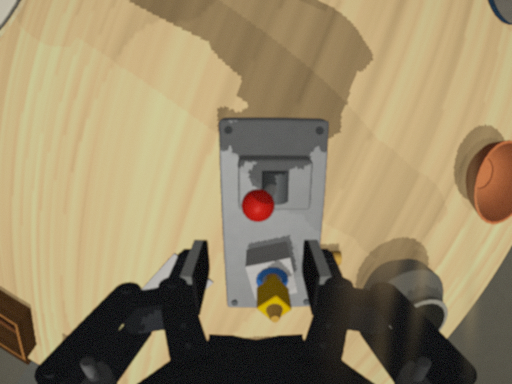

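The knob at (258,205) is exactly as predicted, centred between the jaws, and image right is the block's +x. I'll descend around it.

>>> {"method": "drive_tool", "body": {
  "deltas": [
    {"dx": 0, "dy": 0, "dz": -2.5, "twist": 0, "claw": 0.6},
    {"dx": 0, "dy": 0, "dz": -3, "twist": 0, "claw": 0.6},
    {"dx": 0, "dy": 0, "dz": -2.5, "twist": 0, "claw": 0.6},
    {"dx": 0, "dy": 0, "dz": -1, "twist": 0, "claw": 0.6},
    {"dx": 0, "dy": 0, "dz": 0, "twist": 0, "claw": 0.6},
    {"dx": 0, "dy": 0, "dz": 0, "twist": 0, "claw": 0.6}
  ]
}}

```text
t: 14.87
eef_pos: [0.4995, -0.1509, 0.0897]
tool_rot: [3.141, 0.0, 1.941]
contact_force: [-0.6, -0.9, 1.4]
width: 0.0512
```

```bash
python3 - <<'E'
from h import *
o=arm.observe();print(o['t'],o['eef_pos'],o['contact_force'],o['width'])
im=save('wrist','w12')
E
```

```text
14.8667 [ 0.49945797 -0.15088519  0.08965298] [-0.55845909 -0.86623182  1.38607133] 0.05116125441757588
```

View pics/w12.png

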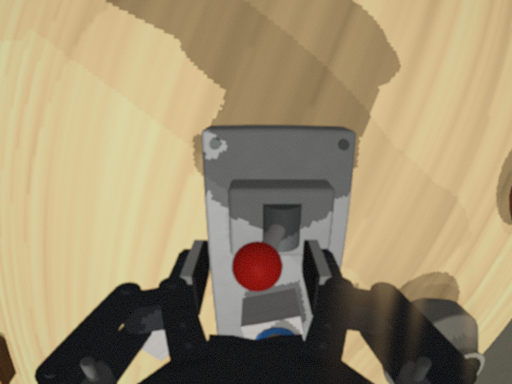

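>>> {"method": "drive_tool", "body": {
  "deltas": [
    {"dx": 0.75, "dy": 0.29, "dz": -0.1, "twist": 0, "claw": 0.6},
    {"dx": 0.56, "dy": 0.22, "dz": -0.1, "twist": 0, "claw": 0.6},
    {"dx": 0.75, "dy": 0.29, "dz": -0.1, "twist": 0, "claw": 0.6},
    {"dx": 0.75, "dy": 0.29, "dz": 0, "twist": 0, "claw": 0.6},
    {"dx": 0.75, "dy": 0.29, "dz": 0, "twist": 0, "claw": 0.6},
    {"dx": 0.75, "dy": 0.29, "dz": 0, "twist": 0, "claw": 0.6},
    {"dx": 0.47, "dy": 0.18, "dz": 0, "twist": 0, "claw": 0.6},
    {"dx": 0, "dy": 0, "dz": 0, "twist": 0, "claw": 0.6}
  ]
}}

```text
t: 15.58
eef_pos: [0.548, -0.1315, 0.0854]
tool_rot: [3.142, -0.0, 1.941]
contact_force: [-0.2, -0.1, 0.3]
width: 0.051
```

```bash
python3 - <<'E'
from h import *
o=arm.observe();print(o['t'],o['eef_pos'],o['contact_force'],o['width'])
im=save('wrist','w13')
E
```

```text
15.5833 [ 0.54799278 -0.13153796  0.08540734] [-0.21950342 -0.05396515  0.29295227] 0.05101816285600662
```

View pics/w13.png

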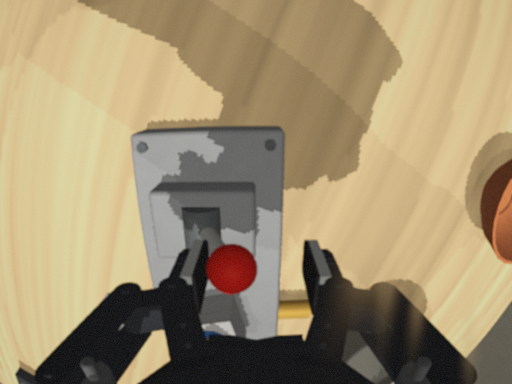

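>>> {"method": "drive_tool", "body": {
  "deltas": [
    {"dx": 0.37, "dy": 0.14, "dz": 0, "twist": 0, "claw": 0.6},
    {"dx": 0.37, "dy": 0.14, "dz": -0.1, "twist": 0, "claw": 0.6},
    {"dx": 0.19, "dy": 0.07, "dz": -0.1, "twist": 0, "claw": 0.6},
    {"dx": 0, "dy": 0, "dz": 0, "twist": 0, "claw": 0.6}
  ]
}}

```text
t: 15.97
eef_pos: [0.5527, -0.13, 0.0841]
tool_rot: [-3.133, 0.0, 1.939]
contact_force: [-22.2, -7.6, 13.1]
width: 0.0511
```

>>> {"method": "drive_tool", "body": {
  "deltas": [
    {"dx": 0.19, "dy": 0.07, "dz": 0, "twist": 0, "claw": 0.6},
    {"dx": 0.19, "dy": 0.07, "dz": 0, "twist": 0, "claw": 0.6},
    {"dx": 0, "dy": 0, "dz": 0, "twist": 0, "claw": 0.6}
  ]
}}

```text
t: 16.22
eef_pos: [0.5531, -0.1299, 0.0839]
tool_rot: [-3.127, 0.0, 1.937]
contact_force: [-39.4, -13.4, 21.4]
width: 0.0512
```

End stop reached firmly; I'll back off at once.

>>> {"method": "drive_tool", "body": {
  "deltas": [
    {"dx": -0.6, "dy": -0.23, "dz": 0, "twist": 0, "claw": 0.6},
    {"dx": -0.6, "dy": -0.23, "dz": 0, "twist": 0, "claw": 0.6},
    {"dx": -0.4, "dy": -0.15, "dz": 0, "twist": 0, "claw": 0.6},
    {"dx": 0, "dy": 0, "dz": 0, "twist": 0, "claw": 0.6}
  ]
}}

```text
t: 16.55
eef_pos: [0.5438, -0.1335, 0.084]
tool_rot: [3.141, 0.0, 1.94]
contact_force: [-0.4, -0.4, -0.0]
width: 0.0509
```

```bash
python3 - <<'E'
from h import *
o=arm.observe();print(o['t'],o['eef_pos'],o['contact_force'],o['width'])
im=save('wrist','w14')
E
```

```text
16.55 [ 0.54383121 -0.1335112   0.08403059] [-0.40880072 -0.40179578 -0.00184872] 0.050915386857672454
```

View pics/w14.png

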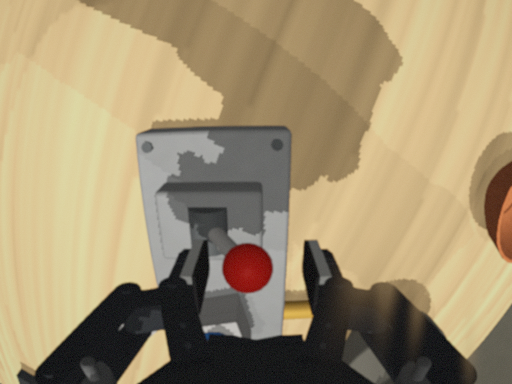

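The lever stays over, and the fingers are clear of the knob on both sides. Now straight up, then a check.

>>> {"method": "drive_tool", "body": {
  "deltas": [
    {"dx": 0, "dy": 0, "dz": 1.5, "twist": 0, "claw": 0.6},
    {"dx": 0, "dy": 0, "dz": 3, "twist": 0, "claw": 0.6},
    {"dx": 0, "dy": 0, "dz": 4, "twist": 0, "claw": 0.6},
    {"dx": 0, "dy": 0, "dz": 3.5, "twist": 0, "claw": 0.6},
    {"dx": -2, "dy": 3, "dz": 1, "twist": 0, "claw": 0.6},
    {"dx": -2, "dy": 3, "dz": 0, "twist": 0, "claw": 0.6},
    {"dx": 0, "dy": 0, "dz": 0, "twist": 0, "claw": 0.6},
    {"dx": 0, "dy": 0, "dz": 0, "twist": 0, "claw": 0.6}
  ]
}}

```text
t: 17.27
eef_pos: [0.5042, -0.0721, 0.2146]
tool_rot: [3.14, 0.001, 1.943]
contact_force: [0.3, 0.4, -0.0]
width: 0.0513
```

```bash
python3 - <<'E'
from h import *
np.set_printoptions(precision=4,suppress=True)
o=arm.observe();print(o['t'],o['eef_pos'],o['contact_force'],o['width'])
w=save('wrist','w15');s=save('scene','s15');t=save('top','t15')
def knob(im):
    h=cv2.cvtColor(im,cv2.COLOR_BGR2HSV);m=cv2.inRange(h,(0,150,60),(6,255,255))|cv2.inRange(h,(172,150,60),(180,255,255))
    n,l,st,c=cv2.connectedComponentsWithStats(m);return [(c[j],st[j,4]) for j in range(1,n) if st[j,4]>15]
ks={n:knob(i) for n,i in (('wrist',w),('scene',s),('top',t))};print(ks)
k,res=tri([ray(n,v[0][0],o) for n,v in ks.items() if v]);print(k,res)
x=np.array([.9332,.3594]);r=(k[:2]-[.5151,-.1438])@x;print('rel x',r,'z',k[2]-.052,'angle',np.arctan2(r,k[2]-.052))
a=np.vstack([cv2.resize(s[80:280,130:430],None,fx=2,fy=2)[:300], cv2.resize(t[170:300,130:430],None,fx=2,fy=2)])
cv2.imwrite('pics/both.png',a)
E
```

```text
17.2667 [ 0.5042 -0.0721  0.2146] [ 0.2748  0.4351 -0.0166] 0.05134912424458456
{'wrist': [(array([265.3761, 255.3198]), np.int32(444))], 'scene': [(array([246.0923, 149.9692]), np.int32(65))], 'top': []}
[ 0.5389 -0.1353  0.1022] [np.float64(0.000506670849188695), np.float64(0.0005066708491886203)]
rel x 0.02523265616997655 z 0.050241596223843145 angle 0.46542714501332116
```

View pics/both.png

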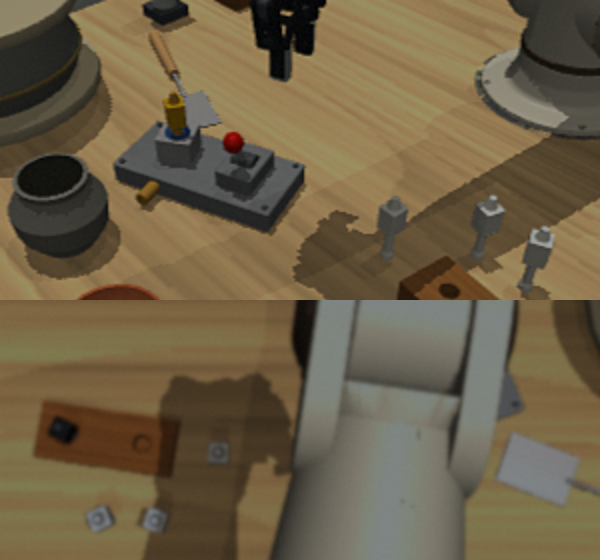

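View pics/w15.png

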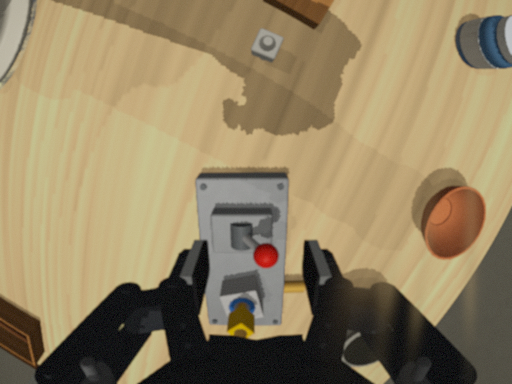

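The nozzle is in the outlet and the lever now leans the other way. The measured angle (0.47 rad past vertical) is roughly full, but I want a better measurement before relying on it.

>>> {"method": "drive_tool", "body": {
  "deltas": [
    {"dx": 1.5, "dy": -3, "dz": 0.5, "twist": 0, "claw": 0.6},
    {"dx": 1.5, "dy": -3, "dz": 0.5, "twist": 0, "claw": 0.6},
    {"dx": 0, "dy": 0, "dz": 0, "twist": 0, "claw": 0.6},
    {"dx": 0, "dy": 0, "dz": 0, "twist": 0, "claw": 0.6},
    {"dx": 0, "dy": 0, "dz": 0, "twist": 0, "claw": 0.6}
  ]
}}

```text
t: 17.83
eef_pos: [0.5341, -0.1339, 0.223]
tool_rot: [-3.14, -0.001, 1.939]
contact_force: [-0.1, 1.0, -0.6]
width: 0.0513
```

```bash
python3 - <<'E'
from h import *
np.set_printoptions(precision=4,suppress=True)
P=[];
for i in range(3):
    o=arm.observe();P.append(o['eef_pos']);w=eyes.grab_frame('wrist')
cv2.imwrite('pics/w16.png',w);print(np.array(P),o['tool_rot'])
cv2.imwrite('pics/w16z.png',cv2.resize(w[90:290,190:330],None,fx=3,fy=3,interpolation=cv2.INTER_CUBIC))
w11=cv2.imread('pics/w11.png');cv2.imwrite('pics/w11z.png',cv2.resize(w11[105:315,200:350],None,fx=2.8,fy=2.8,interpolation=cv2.INTER_CUBIC))
E
```

```text
[[ 0.5341 -0.1339  0.223 ]
 [ 0.534  -0.1334  0.2232]
 [ 0.5339 -0.1331  0.2235]] [-3.1411 -0.0005  1.9406]
```

View pics/w16z.png

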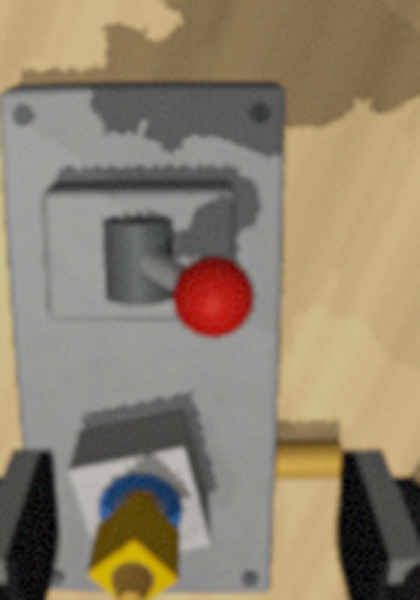

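View pics/w11z.png

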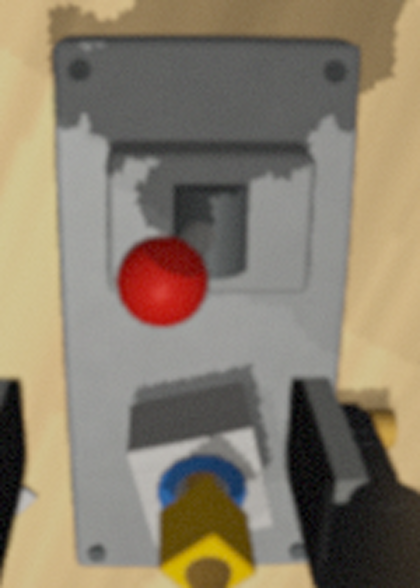

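```bash
python3 - <<'E'
from h import *
from scipy.optimize import brentq
np.set_printoptions(precision=4,suppress=True)
def an(o,off,f,far,kn,corn):
    g=lambda q:(off[0]+q[0]/f,off[1]+q[1]/f)
    H=[atz('wrist',g(q),.055,o)[:2] for q in far]
    C=[atz('wrist',g(q),.03,o)[:2] for q in corn]
    d=C[1]-C[0]; d2=H[1]-H[0]
    print('widths',np.linalg.norm(d),np.linalg.norm(d2),'dirs',np.degrees([np.arctan2(d[1],d[0]),np.arctan2(d2[1],d2[0])]))
    X=np.array([np.cos(np.radians(21.1)),np.sin(np.radians(21.1))])
    for nm,m in (('house',(H[0]+H[1])@X/2),('block',(C[0]+C[1])@X/2)):
        fn=lambda a:(atz('wrist',g(kn),.052+.055*np.cos(a),o)[:2])@X-m-.055*np.sin(a)
        print(nm,brentq(fn,-1,1))
an({'eef_pos':[.5340,-.1335,.2232],'tool_rot':[-3.1411,-.0005,1.9406]},(190,90),3,[(45,188),(237,186)],(213,296),[(5,92),(283,92)])
an({'eef_pos':[.4986,-.1505,.1775],'tool_rot':[-3.1411,-.0005,1.9410]},(200,105),2.8,[(110,153),(314,160)],(163,281),[(55,44),(358,46)])
E
```

```text
widths 0.10533891237526843 0.06859654034927726 dirs [20.6706 21.4999]
house 0.47463290534762453
block 0.48038829018481743
widths 0.10665972568800401 0.06730226461790141 dirs [21.4219 19.502 ]
house -0.3076594053319654
block -0.29713832600646595
```

```bash
python3 - <<'E'
from h import *
s=cv2.imread('pics/s15.png');s0=cv2.imread('pics/scene0.png')
np.set_printoptions(precision=4,suppress=True)
for th in ('vase_mid','bowl_mid','jar_mid','spare_grip'):
    print(th,[ (x['at'],x['confidence']) for x in eyes.pinpoint('scene',th)[:1]])
# nozzle height from scene, at known xy: predicted tip pixel
print('tip pred',proj('scene',(.5511,-.2376,.126)),'if 8mm up',proj('scene',(.5511,-.2376,.134)))
cv2.imwrite('pics/s15z.png',cv2.resize(s[100:180,180:280],None,fx=7,fy=7,interpolation=cv2.INTER_CUBIC))
E
```

```text
vase_mid [([162.4, 184.6], 0.56)]
bowl_mid [([184.1, 248.4], 0.73)]
jar_mid [([293.1, 310.3], 0.9)]
spare_grip [([391.8, 239.4], 0.6)]
tip pred [215.495  126.0869] if 8mm up [215.1602 123.3205]
```

View pics/s15z.png

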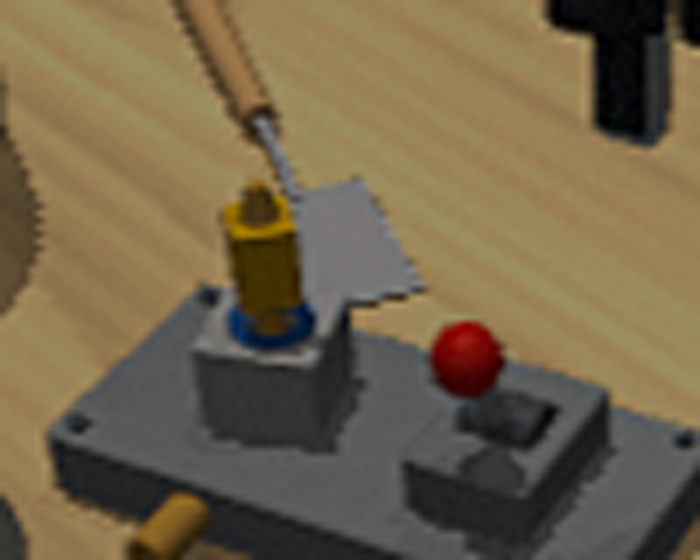

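The nozzle tip is at (216.7,126.7), against (215.5,126.1) predicted for fully home. The lever is over, and the pottery and black nozzle are where they were. I'm handing in.

```bash
python3 -c "
from h import *
print(arm.observe()['t'],finish_job())"
```

```text
the job is handed in; nothing more can be done
18.1833 None
```

The yellow-gripped brass nozzle is fully home in the blue-ringed outlet, and the valve lever was then swung over to its end stop and let go. I handed the job in at about 18 s with the gripper clear of everything.

- **Nozzle:** The foot entered the mouth without contact and met the jaws at about 5 N. It then snapped in and sat on the stop with the TCP at z = 0.0797 m, against a predicted 0.080 m. The final pictures put its tip within about 1 px of the fully-home prediction.
- **Valve:** I pushed the lever until it met a rigid stop. It now leans about 0.48 rad towards the block's +x and stayed there after release.
- **Surroundings:** The black nozzle is still in the rack. The networks place the pots within 5 px of where they were, and the pictures show no change.

Three checks fell short or disagreed:

- **Lever travel:** Measured by camera it came to about 0.78 rad, less than the full 1.0. The lever may not have started quite at zero, or my start-angle reading may be off. That it is fully open rests on the rigid stop.
- **Lever end-stop force:** At the stop the force on the fingers briefly reached about 47 N, more than was needed. I backed off at once.
- **Nozzle seating force:** Seating against the stop peaked at about 24 N, under the 30 N limit.

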